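# Pack the tape and snap the case shut

## Robot

A 6-joint arm with a two-finger parallel gripper is mounted at the origin on a cart in front of the work surface, level with it; the furniture and walls round the work are solid. World frame = base frame: x ahead of the robot, y to its left, z up, the work surface at z = 0. Lengths are in m, angles in rad, forces in N, time in s.
With the tool pointing down it reaches from about 0.3 to 0.75 m from the base axis. Payload 8.5 kg.
Tool frame: the origin (TCP) lies midway between the tips of the shut fingers; the grasp point (between the pads) lies 19 mm behind it (bot.grasp_offset is the z of the grasp point in the tool frame, in m); z points along the fingers, y is the direction in which the jaws open and shut (so a half turn about z gives the same grasp; the last joint's range is limited). The gripper opens to 85 mm and grips with 20 to 120 N. Pads are 22 mm wide; open, the fingers measure 114 mm over their backs; the gripper's body (76 mm by 85 mm) begins 54 mm behind the grasp point. The pads swing forward as they close: fully open they stand 13 mm farther back than shut.
Start: joints at [0.984, 0.381, 1.297, -0, 1.464, -0.215], TCP at [0.2, 0.512, 0.231] pointing down, gripper open.
Joint ranges: [-3.11, 3.11], [-0.89, 2.33], [0.22, 2.48], [-1.42, 4.56], [0.17, 2.85], [-2.88, 2.88]. Speed limits (rad/s): [2.39, 2.39, 3.14, 3.14, 3.14, 3.14].

## Interface

Orientations are given as a unit quaternion [x, y, z, w].
In Python, from bench import bot gives the robot as it stands.
- The arm moves only by the tool arm_command, never from a script. Its argument "rows" is a list of rows, each an object with "delta_pos": the shift along the tool's x, y, z in mm, a list of three; "angular": the turn, a rotation vector about the tool's x, y, z in degrees, a list of three; "hand": the closure, from -1 (fully open) to 1 (shut), so that 0 is half open. A call has 1 to 8 rows; each row shifts and turns the pose as measured when the row begins, along the tool's axes as they then stand; what a row does not reach is not made up. A row lasts 1/8 s, in which the tool goes at most 62.5 mm and 10.7 degrees, less where a joint would pass 70% of its speed; a pose out of reach is approached as far as the arm can. A call with a gripper value outside its range is refused whole. The fingers move at their own pace and stop on an object; "force" is the grip in N (left out, the last holds). Time passes only in rows, so rows that do not move let the fingers close. It gives the time, the measured TCP pose, the force and the opening at its end, in the units of the state.
- bot.sense(): the state, without advancing time (a new reading comes with each control period).
- bot.camera(name): name is "scene" or "top"; returns a dict with "frame" (480x640x3 uint8, red, green, blue), "z_map" (480x640 float32, m along the optical axis (not along the pixel's ray), 0 where there is no reading), "intrinsics" (3x3 intrinsics, pixels), "distortion" ([k1, k2, p1, p2, k3] as OpenCV has them; the pictures are not rectified), "extrinsics" (4x4, takes a point from camera to world coordinates). Camera axes: x right, y down, z forward; pixel columns grow to the right and rows downward; lengths in m; the calibration is good to about 2 mm. A picture is of the moment at which its call begins.
- bot.hand_in(): hands the job in, once; it reports no verdict.
Trained networks look in the newest picture that a camera, given by its name, has taken for a name from the list of things; names that differ only in an ending like _2 or _b are one class to them, and where a whole thing is asked for, a point or a joint stands for the part that bears it (a point fixed in the world has none). Each returns a list of dicts, best first, with "p" (0 to 1); they miss things now and then, are a little off and sometimes report something else, mostly with a low value. They report only what shows in the picture. A call takes as long as a camera call. They do not tell look-alikes from the thing itself.
- bot.find_in(name, camera): "xyz" ([x, y, z] in m, in world coordinates, good to about 4 mm: the middle of the surface that is visible of it).
- bot.mark_of(name, camera): "xyz" ([x, y, z] in m, in world coordinates, good to about 4 mm: a listed point, or the origin of a listed thing).
The state is a dict: "time": time; "qpos": joint angles; "joint_velocities": joint speeds; "effort": joint torques, N m; "tcp_pos": TCP position; "ee_rot": TCP orientation; "contact_force": force on the tool from outside, world axes, zero at the start; "moment": the same for the moment, N m; "width": opening from 0.0 (shut) to 1.0 (fully open).
Only numpy, scipy, OpenCV 4.12 (cv2) and the standard library are available. Lean on these libraries where they do the work, as an engineer would, in place of code of your own. Each camera call takes 0.05 s, during which the arm holds its last target.

## Task

Put the black roll of tape into the open grey case, lay the green lid flat on the case, and press the lid's four snap tabs down one after another until every one has snapped under its clip and stays down. Do not knock over or push about the glass jar next to the roll, the red tin next to the case or the blue screwdriver.

Things in the scene. Friction and masses are not known exactly. Their poses are not given: they have to be found in the camera images.
- case: Open grey case, fixed to the bench, 144 mm (own x) x 116 mm (own y), rim 44 mm high; inside 136 x 108 mm, floor 4 mm above the bench. Origin: centre of its underside, on the bench; z up. A white sprung clip stands outside the middle of each side; clips reach out to 88 mm (x sides) and 74 mm (y sides) from the centre. The roll may lie anywhere near the middle inside.
- mouth (a point): Centre of the case's mouth, level with the rim (44 mm up), axes as the case. The clips, 24 mm wide, rise to 64 mm above the bench; each one's nose stands 6 mm outside the wall. A clip bends outward when a lid tab is pushed down its sloping inner face, and springs back over the tab.
- lid: Loose green lid, 240 g: plate 146 x 118 x 4 mm (long side along its x), grip bar and four tabs on top. Origin under its centre, level with the feet of four tapered corner lugs (14 mm long) under the plate: on the bench it stands on them; in the case they guide it inside the corners (1.5 mm play). Fits either way round, x along the case's x. Fully home its origin is 30 mm above the case's.
- lid_grip (a point): Centre of the lid's fixed grip bar (64 mm along x, 14 mm wide, 30 mm tall), half-way up it, 15 mm above the plate's top; axes are the lid's. 33 mm up when the lid is on the bench. Let down centred on the case (within 2 mm, lugs forgive a little more) the lid lies flat on the rim, this point 63 mm above the case's underside.
- pad_a (a point): Middle of the top of the yellow press pad (14 x 20 mm) on the white snap tab of the lid's +x side, 68 mm from the lid's centre (tab flat). The tab is 22 mm wide, hinged 16 mm further in, and its tip reaches 14 mm further out. With the lid home, the pad is 60 mm above the case's underside while the tab stands up, 55 mm when flat. Press straight down there, about 10 to 14 N, to 55 mm.
- pad_b (a point): The same on the lid's +y side, 54 mm from the lid's centre.
- pad_c (a point): The same on the lid's -x side, 68 mm from the lid's centre.
- pad_d (a point): The same on the lid's -y side, 54 mm from the lid's centre.
- tab_a (a joint): Angle of the snap tab on the lid's +x side: 0.36 rad standing up (a weak spring raises it), 0 pressed flat. Snapped under its clip it stays at about 0.02; not caught, it springs up again.
- tab_b (a joint): The same, +y side.
- tab_c (a joint): The same, -x side.
- tab_d (a joint): The same, -y side.
- tape: Black roll of insulating tape lying flat, 50 g, about 58 mm across, 19 mm high, its hole is closed to fingers: grasp it across its diameter. Origin under its centre.
- tape_mid (a point): Centre of the roll of tape, 9.5 mm above what it lies on.
- jar_mid (a point): Bystander: glass jar with yellow cap, 56 mm across, 75 mm high, standing close by the tape roll; point half-way up.
- tin_mid (a point): Bystander: small dark red tin, 52 mm across, body 84 mm high with a thin bent spout to 136 mm, standing beyond the case; point half-way up the body.
- driver: Bystander: blue screwdriver lying near the lid, 164 mm along its own y, 23 mm wide, 21 mm high; origin under its middle.
There are look-alikes about, which are no part of the job. Several things have the shape of the lid; the one meant has the colours described above. Of the things shaped like the tape, the black one is meant.

How it is judged:
By the outcome, as a careful person would: the job done as asked, in the order asked, and still so for the second after the job is handed in, with the robot touching nothing.
It also fails if it takes over 72 s, if anything falls off the work surface, if the arm or the gripper's body presses on something with over 40 N, if the wrist force passes 120 N, or if a joint passes its speed limit or range.

## Working session

There is one attempt and no reset: what is moved stays moved. The work goes in short steps, Python scripts to look and compute and a tool call to move; the robot and the scene stay as the last step left them, time stands still between calls to the robot, and variables do not carry over. Pictures are saved under pics/ and viewed, and the job is handed in when it is done.

Besides the shell and the picture viewer there is one more tool, called after ">>>" by a JSON object that holds its "op" and its "data". arm_command: Moves the arm, as the interface text tells. Its arguments: {"type":"object","properties":{"rows":{"type":"array"},"force":{"type":"number"}},"required":["rows"]}

```bash
ls; mkdir -p pics; python3 - <<'E'
from bench import bot
import cv2
for n in ("scene","top"):
    c=bot.camera(n); cv2.imwrite(f"pics/{n}0.png",c["frame"][:,:,::-1])
    print(n,c["intrinsics"],c["distortion"],c["extrinsics"])
    for k in ["case","mouth","lid","lid_grip","tape","tape_mid","jar_mid","tin_mid","driver","pad_a"]:
        print(k,[(round(d["p"],2),[round(float(v),3) for v in d["xyz"]]) for d in bot.mark_of(k,n)][:5])
print(bot.sense(), bot.grasp_offset)
E
```

```text
pics
scene [[618.7216325    0.         323.14939312]
 [  0.         618.7216325  243.40165007]
 [  0.           0.           1.        ]] [-0.11364456  0.          0.          0.          0.        ] [[ 0.86185912 -0.23660866  0.44857018 -0.03058163]
 [-0.5069745  -0.42508038  0.74985567 -1.03055094]
 [ 0.01325604 -0.87368358 -0.48631396  0.71068718]
 [ 0.          0.          0.          1.        ]]
case [(0.97, [0.496, 0.252, -0.002])]
mouth [(0.95, [0.494, 0.246, 0.044])]
lid [(0.77, [0.789, -0.061, 0.0]), (0.74, [0.572, -0.018, -0.002]), (0.65, [0.503, -0.01, 0.031])]
lid_grip [(0.67, [0.568, -0.016, 0.032])]
tape [(0.88, [0.495, -0.257, -0.001]), (0.82, [0.441, -0.167, -0.005])]
tape_mid [(0.82, [0.492, -0.255, 0.007]), (0.56, [0.434, -0.164, 0.007])]
jar_mid [(0.97, [0.583, -0.291, 0.037]), (0.5, [0.569, -0.068, 0.028])]
tin_mid [(0.77, [0.673, 0.258, 0.042])]
driver [(0.57, [0.471, 0.007, -0.005])]
pad_a [(0.6, [0.503, -0.009, 0.032]), (0.58, [0.789, 0.006, 0.023]), (0.57, [0.736, -0.064, 0.028]), (0.55, [0.565, -0.068, 0.026]), (0.5, [0.578, 0.031, 0.033])]
top [[506.1356610
[... 1066 characters left out ...]
8, 0.009, 0.022])]
{'time': 1.1, 'qpos': array([ 9.83678171e-01,  3.80626147e-01,  1.29740563e+00, -1.69901457e-05,
        1.46358422e+00, -2.15280136e-01]), 'joint_velocities': array([-0.00129713, -0.00046041, -0.00036453, -0.00064895, -0.0002159 ,
       -0.0001419 ]), 'effort': array([ 9.71348636e-04, -4.48315179e+01, -2.31467253e+01, -8.59970578e-05,
        4.65271150e-04, -4.06483662e-05]), 'tcp_pos': array([0.19981862, 0.51240283, 0.23130645]), 'ee_rot': array([ 1.84848890e-01,  9.82766955e-01, -1.40422669e-05,  3.21799421e-06]), 'contact_force': array([0.64192061, 0.26648902, 0.08637358]), 'moment': array([-0.00159053, -0.00916508, -0.04035775]), 'width': 0.9979984789862147} -0.0187
```

View pics/scene0.png

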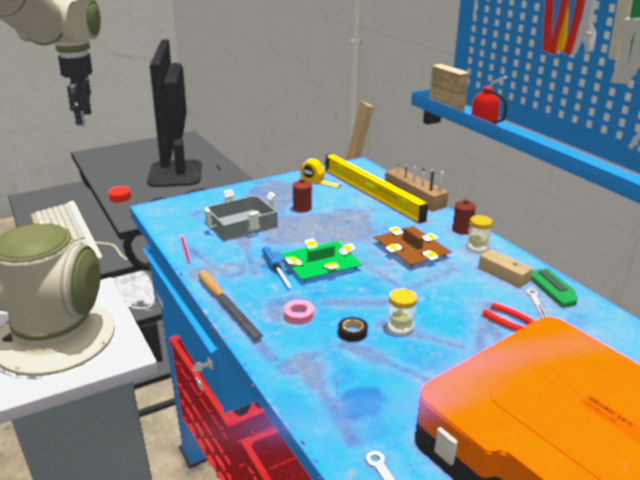

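View pics/top0.png

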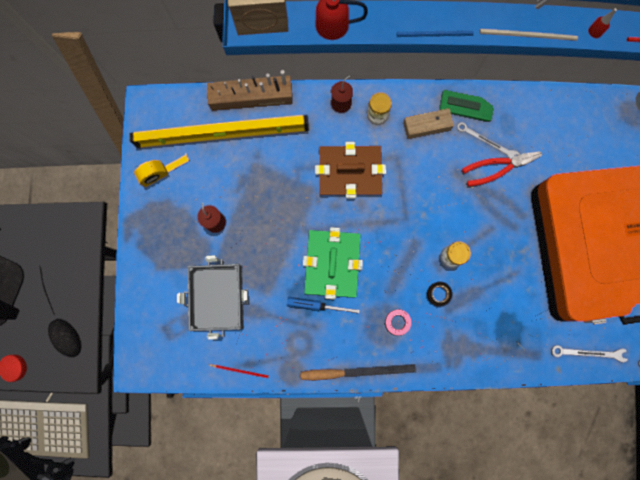

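```bash
cat > h.py <<'E'
from bench import bot
import cv2, numpy as np
def pix2plane(c,uv,z):
    uv=np.asarray(uv,np.float64).reshape(-1,1,2)
    n=cv2.undistortPoints(uv,c["intrinsics"],c["distortion"]).reshape(-1,2)
    d=np.c_[n,np.ones(len(n))]@c["extrinsics"][:3,:3].T; o=c["extrinsics"][:3,3]
    return o+d*((z-o[2])/d[:,2])[:,None]
def proj(c,P):
    T=np.linalg.inv(c["extrinsics"]); r,_=cv2.Rodrigues(T[:3,:3])
    return cv2.projectPoints(np.asarray(P,float).reshape(-1,1,3),r,T[:3,3],c["intrinsics"],c["distortion"])[0].reshape(-1,2)
def cloud(c):
    h,w=c["z_map"].shape; u,v=np.meshgrid(np.arange(w),np.arange(h))
    n=cv2.undistortPoints(np.stack([u,v],-1).reshape(-1,1,2).astype(float),c["intrinsics"],c["distortion"]).reshape(-1,2)
    P=np.c_[n,np.ones(len(n))]*c["z_map"].reshape(-1,1)
    return (P@c["extrinsics"][:3,:3].T+c["extrinsics"][:3,3]).reshape(h,w,3)
def crop(c,u,v,r,name,k=8):
    im=c["frame"][max(0,v-r):v+r,max(0,u-r):u+r,::-1]
    cv2.imwrite(name,cv2.resize(im,None,fx=k,fy=k,interpolation=cv2.INTER_NEAREST))
E
python3 - <<'E'
from h import *
c=bot.camera("top"); np.savez("top0.npz",**c)
s=bot.camera("scene"); np.savez("scene0.npz",**s)
hsv=cv2.cvtColor(c["frame"],cv2.COLOR_RGB2HSV)
# lid green
m=cv2.inRange(hsv,(45,100,60),(75,255,255)); m2=np.zeros_like(m); m2[220:305,295:370]=m[220:305,295:370]
pts=np.argwhere(m2)[:,::-1]
W=pix2plane(c,pts,0.018)[:,:2]
r=cv2.minAreaRect(W.astype(np.float32)*1000); print("lid",r,len(pts))
# tape dark
roi=c["frame"][275:312,420:460].astype(int); print()
m=(roi.max(2)<75); pts=np.argwhere(m)[:,::-1]+[420,275]
W=pix2plane(c,pts,0.019)[:,:2]; print("tape",cv2.minEnclosingCircle(W.astype(np.float32)*1000),W.min(0),W.max(0),len(pts))
P=cloud(c)
def box(x0,x1,y0,y1,z0,z1):
    m=(P[...,0]>x0)&(P[...,0]<x1)&(P[...,1]>y0)&(P[...,1]<y1)&(P[...,2]>z0)&(P[...,2]<z1); return P[m]
q=box(.38,.62,.14,.36,.037,.05); print("rim",cv2.minAreaRect(q[:,:2].astype(np.float32)*1000),len(q),np.median(q[:,2]))
q=box(.38,.62,.14,.36,.055,.08); print("clips",len(q))
k=cv2.connectedComponentsWithStats(((P[...,2]>.053)&(P[...,2]<.08)&(P[...,0]>.38)&(P[...,0]<.62)&(P[...,1]>.14)&(P[...,1]<.36)).astype(np.uint8))
for i in range(1,k[0]): print(k[2][i], pix2plane(c,[k[3][i]],.064))
# lid via depth
q=box(.47,.67,-.1,.07,.038,.06); print("bar",cv2.minAreaRect(q[:,:2].astype(np.float32)*1000),len(q),np.median(q[:,2]),np.median(q,axis=0))
q=box(.45,.55,-.32,-.2,.012,.03); print("tape",cv2.minEnclosingCircle(q[:,:2].astype(np.float32)*1000))
q=box(.53,.65,-.35,-.2,.05,.1); print("jar",cv2.minEnclosingCircle(q[:,:2].astype(np.float32)*1000),q[:,2].max())
q=box(.3,.7,-.35,.4,.002,.1)
crop(c,333,264,40,"pics/lid0.png");crop(c,215,298,45,"pics/case0.png",7);crop(c,440,280,35,"pics/tape0.png")
E
```

```text
lid ((567.5914916992188, -18.451385498046875), (115.8946533203125, 144.84793090820312), 85.22870635986328) 2793

tape ((493.82427978515625, -259.5346374511719), 28.431203842163086) [ 0.46654873 -0.28733968] [ 0.52073449 -0.23187618] 226
rim ((495.8836364746094, 241.74301147460938), (141.04791259765625, 167.29989624023438), 81.29840850830078) 548 0.04305900788024708
clips 221
[205 255  12   7  61] [[0.57677493 0.24730068 0.064     ]]
[242 290   5  12  53] [[0.49542735 0.17365588 0.064     ]]
[177 293   7  11  68] [[0.49026052 0.31448616 0.064     ]]
[207 333  12   6  57] [[0.40902973 0.24175027 0.064     ]]
bar ((567.2135620117188, -18.334951400756836), (13.88248062133789, 62.19278335571289), 85.05404663085938) 178 0.04780025909936103 [ 0.56701067 -0.0183096   0.04780026]
tape ((493.57879638671875, -261.21746826171875), 29.54833984375)
jar ((580.8585815429688, -293.45806884765625), 26.741090774536133) 0.08006705876250164
```

```bash
python3 - <<'E'
import cv2,numpy as np
a=[cv2.resize(cv2.imread(f"pics/{n}0.png"),(400,400),interpolation=cv2.INTER_NEAREST) for n in("lid","case")]
cv2.imwrite("pics/two.png",np.hstack(a))
E
```

```text
(no output)
```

View pics/two.png

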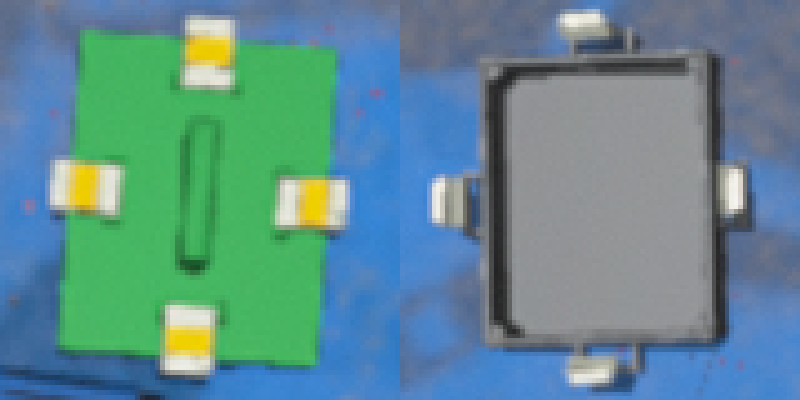

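View pics/tape0.png

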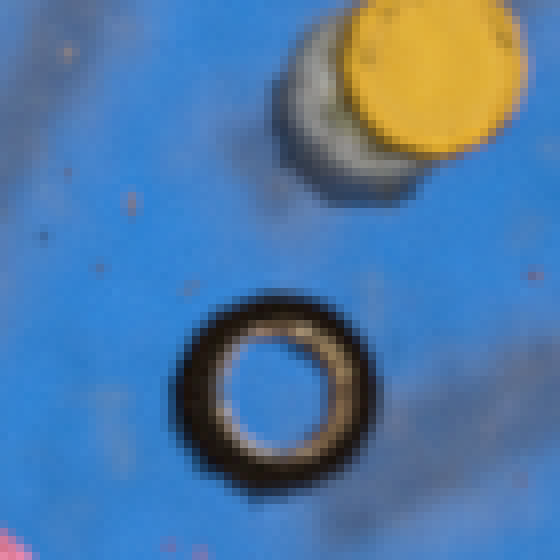

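```bash
cat > ov.py <<'E'
from h import *
import sys
def overlay(c,polys,u,v,r,k,name):
    im=c["frame"][v-r:v+r,u-r:u+r,::-1]; im=cv2.resize(im,None,fx=k,fy=k,interpolation=cv2.INTER_CUBIC)
    for P,col in polys:
        q=(proj(c,P)-[u-r,v-r]+.5)*k-.5
        cv2.polylines(im,[np.round(q*16).astype(np.int32)],True,col,1,cv2.LINE_AA,4)
    cv2.imwrite(name,im); return im
def rect(cx,cy,yaw,lx,ly,z,ox=0,oy=0):
    a=np.radians(yaw); R=np.array([[np.cos(a),-np.sin(a)],[np.sin(a),np.cos(a)]])
    p=np.array([[1,1],[-1,1],[-1,-1],[1,-1]])*[lx/2,ly/2]+[ox,oy]
    return np.c_[p@R.T+[cx,cy],np.full(4,z)]
def case(cx,cy,y):
    L=[(rect(cx,cy,y,.144,.116,.044),(0,0,255)),(rect(cx,cy,y,.136,.108,.044),(0,255,0)),(rect(cx,cy,y,.136,.108,.004),(255,0,255))]
    for ox,oy,lx,ly in[(.083,0,.01,.024),(-.083,0,.01,.024),(0,.069,.024,.01),(0,-.069,.024,.01)]:
        L.append((rect(cx,cy,y,lx,ly,.064,ox,oy),(0,255,255)))
    return L
E
python3 - <<'E'
from ov import *
c=dict(np.load("top0.npz")); s=dict(np.load("scene0.npz"))
L=case(.4929,.2444,2.0)
a=overlay(c,L,214,297,48,8,"pics/x.png")
u,v=proj(s,[[.4929,.2444,.03]])[0].astype(int)
b=overlay(s,L,u,v,48,8,"pics/x.png")
cv2.imwrite("pics/ov1.png",cv2.resize(np.hstack([a,b])[:,:],(800,400))) 
cv2.imwrite("pics/ov1t.png",a[:600,:800])
E
```

```text
(no output)
```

View pics/ov1.png

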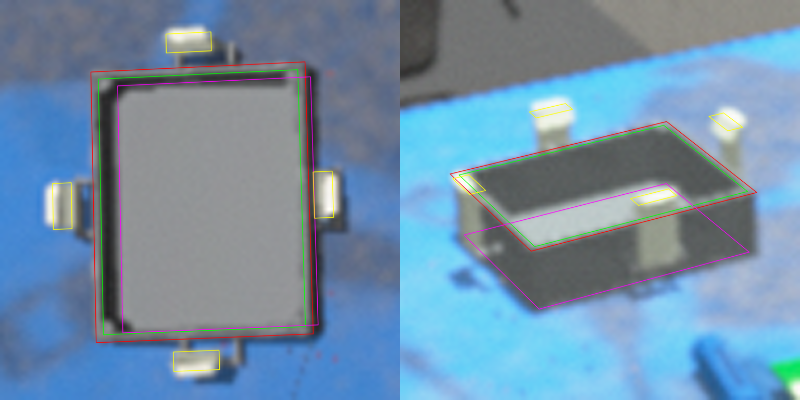

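View pics/ov1t.png

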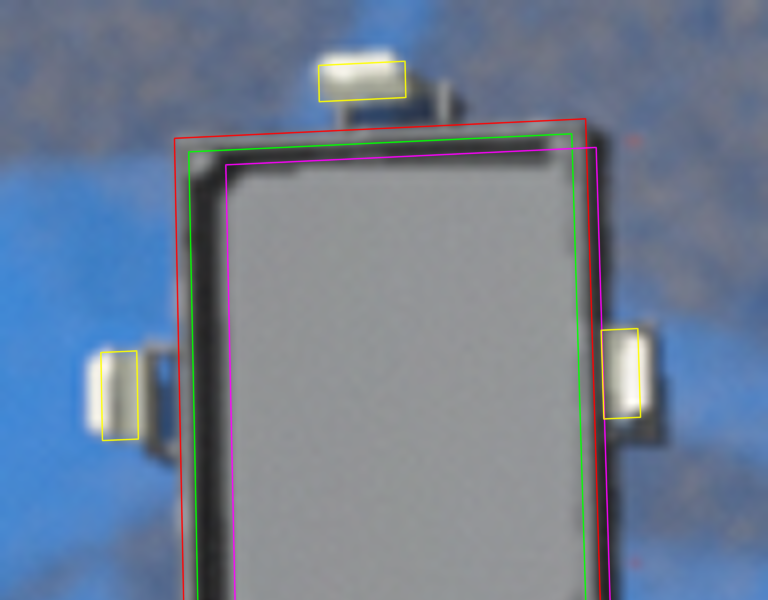

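```bash
cat > fit.py <<'E'
from ov import *
from scipy.optimize import differential_evolution as DE
def samp(P,n=60):
    P=np.vstack([P,P[:1]]); return np.vstack([P[i]+(P[i+1]-P[i])*np.linspace(.05,.95,n)[:,None] for i in range(4)])
def fit(c,polyf,b):
    g=cv2.GaussianBlur(cv2.cvtColor(c["frame"],cv2.COLOR_RGB2LAB),(0,0),.8).astype(np.float32)
    G=np.sqrt(sum(cv2.Sobel(g[...,i],cv2.CV_32F,1,0)**2+cv2.Sobel(g[...,i],cv2.CV_32F,0,1)**2 for i in range(3)))
    G=np.minimum(G,np.percentile(G,97))
    def f(p):
        q=np.vstack([samp(P) for P in polyf(*p)]); q=proj(c,q).astype(np.float32)
        return -float(cv2.remap(G,q[:,0].copy(),q[:,1].copy(),cv2.INTER_LINEAR).mean())
    r=DE(f,b,seed=1,maxiter=40,popsize=15,tol=1e-6); return r.x,r.fun
casep=lambda x,y,a:[rect(x,y,a,.144,.116,.044),rect(x,y,a,.136,.108,.044)]
lidp=lambda z:(lambda x,y,a:[rect(x,y,a,.146,.118,z)])
E
python3 - <<'E'
from fit import *
c=dict(np.load("top0.npz")); s=dict(np.load("scene0.npz"))
for n,k in(("top",c),("scene",s)):
    print(n,"case",fit(k,casep,[(.48,.51),(.23,.26),(-4,5)]))
    print(n,"lid",fit(k,lidp(.018),[(.555,.58),(-.03,0),(-8,0)]))
p=fit(c,casep,[(.48,.51),(.23,.26),(-4,5)])[0]
a=overlay(c,case(*p),214,297,48,6,"pics/ov2t.png")
E
```

```text
top case (array([0.48865826, 0.234158  , 1.92321206]), np.float64(-146.07240295410156))
top lid (array([ 0.56792627, -0.01902482, -4.875834  ]), np.float64(-197.03675842285156))
scene case (array([0.49199342, 0.24299983, 2.12095301]), np.float64(-162.70350646972656))
scene lid (array([ 0.56841047, -0.01844767, -4.31883557]), np.float64(-198.80345153808594))
```

View pics/ov2t.png

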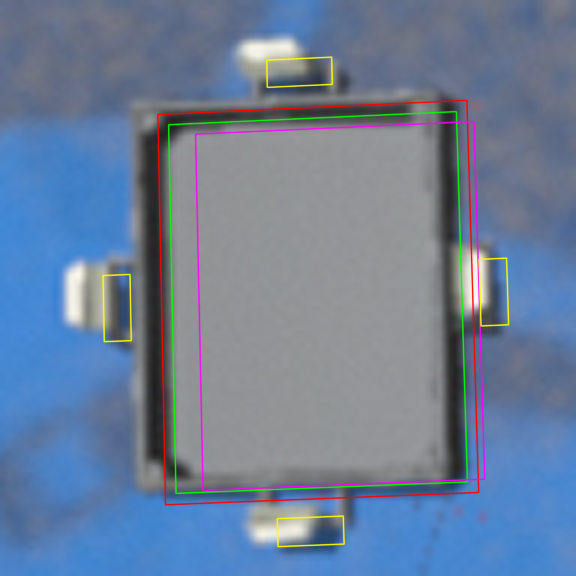

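```bash
python3 - <<'E'
from fit import *
c=dict(np.load("top0.npz")); s=dict(np.load("scene0.npz"))
out=lambda x,y,a:[rect(x,y,a,.144,.116,.044)]
B=[(.487,.499),(.240,.250),(-3,5)]
for n,k in(("top",c),("scene",s)):
    print(n,fit(k,casep,B), fit(k,out,B))
p=fit(c,casep,B)[0]
a=overlay(c,case(*p),214,297,48,8,"pics/ov3t.png")
E
```

```text
top (array([0.48824894, 0.24275064, 2.3318449 ]), -145.5426483154297) (array([0.48886934, 0.24      , 1.39345365]), np.float64(-159.23257446289062))
scene (array([0.49194705, 0.24302472, 2.12005234]), np.float64(-162.70553588867188)) (array([0.49163425, 0.24281334, 2.78406634]), np.float64(-165.57322692871094))
```

View pics/ov3t.png

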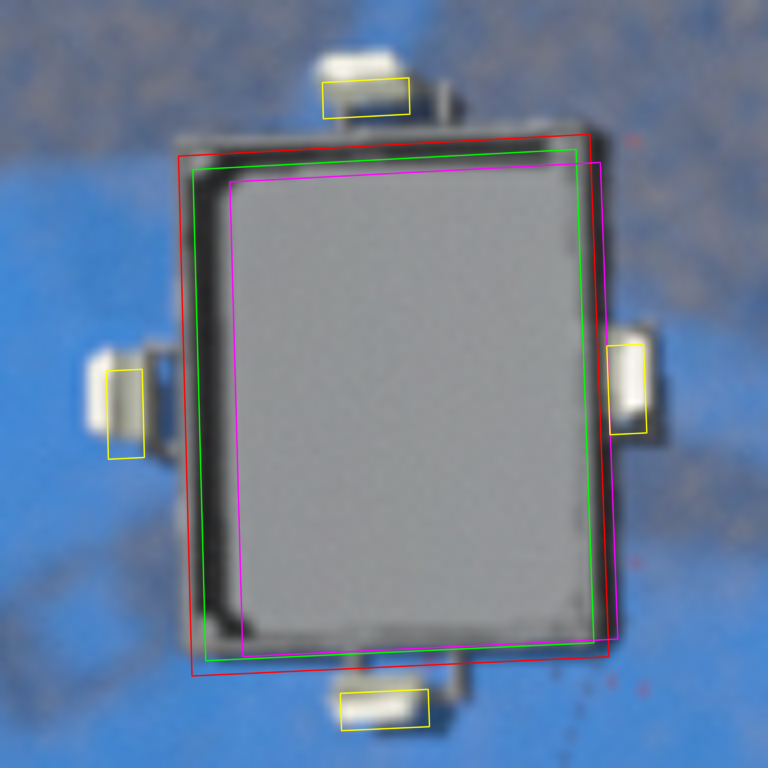

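```bash
cat > go.py <<'E'
from h import *
from scipy.spatial.transform import Rotation as R
def go(x,y,z,yawy=None):
    """delta in tool axes mm to target; yawy=world angle deg of tool y (mod 180); print only"""
    s=bot.sense(); r=R.from_quat(s["ee_rot"]); d=np.array([x,y,z])-s["tcp_pos"]
    M=r.as_matrix()
    print("t",round(s["time"],2),"tcp",s["tcp_pos"].round(4),"ydir",round(np.degrees(np.arctan2(M[1,1],M[0,1])),2),"tilt",(M[:2,2]*57.3).round(2),"w",round(s["width"],3),"F",s["contact_force"].round(1))
    print("delta mm",(M.T@d*1000).round(1),"norm",round(np.linalg.norm(d)*1000))
    if yawy is not None:
        cur=np.degrees(np.arctan2(M[1,1],M[0,1])); e=(yawy-cur+90)%180-90
        Rt=R.from_rotvec([0,0,np.radians(cur+e-90)])*R.from_matrix([[1,0,0],[0,1,0],[0,0,1]])
        # target: y=dir, z=down, x=y×z
        a=np.radians(cur+e); yv=np.array([np.cos(a),np.sin(a),0]); zv=np.array([0,0,-1.]); T=np.c_[np.cross(yv,zv),yv,zv]
        print("rotvec deg",np.degrees(R.from_matrix(M.T@T).as_rotvec()).round(2),"qpos",s["qpos"].round(2))
E
python3 -c "
from go import *
go(.494,-.2605,.12,69.6)"
```

```text
t 1.2 tcp [0.1998 0.5124 0.2313] ydir 68.7 tilt [-0. -0.] w 1.003 F [-0.3  0.8  0.5]
delta mm [-554.9 -613.2  111.3] norm 834
rotvec deg [-0.  -0.  -0.9] qpos [ 0.98  0.38  1.3  -0.    1.46 -0.22]
```

Candidates for the tape: the black roll at top (440,293) and the pink roll at (398,322). I take the black one, and the close crop showed a black ring beside the yellow-capped jar. Candidates for the lid: the green plate at (333,264), the brown copy at (350,170) and a green gadget at (465,105). I take the green plate, and its crop shows the bar and 4 white/yellow tabs.

>>> {"op": "arm_command", "data": {"rows": [{"delta_pos": [-40,-44,0],"angular": [0,0,0],"hand": -1},{"delta_pos": [-40,-44,0],"angular": [0,0,0],"hand": -1},{"delta_pos": [-40,-44,0],"angular": [0,0,0],"hand": -1},{"delta_pos": [-40,-44,0],"angular": [0,0,0],"hand": -1},{"delta_pos": [-40,-44,0],"angular": [0,0,0],"hand": -1},{"delta_pos": [-40,-44,0],"angular": [0,0,0],"hand": -1},{"delta_pos": [-40,-44,0],"angular": [0,0,0],"hand": -1},{"delta_pos": [-40,-44,0],"angular": [0,0,0],"hand": -1}]}}

```text
time: 2.2
tcp_pos: [0.3747, 0.0584, 0.232]
ee_rot: [0.181, 0.983, 0.001, 0.003]
contact_force: [0.7, 1.3, 0.3]
width: 1.001
```

```bash
python3 -c "
from go import *
go(.494,-.2605,.12,69.6)"
```

```text
t 2.2 tcp [0.3747 0.0584 0.232 ] ydir 69.13 tilt [0.34 0.07] w 1.001 F [0.7 1.3 0.3]
delta mm [-224.5 -255.8  112.3] norm 358
rotvec deg [ 0.19  0.3  -0.47] qpos [-0.16  0.07  1.72  0.    1.35 -1.37]
```

>>> {"op": "arm_command", "data": {"rows": [{"delta_pos": [-36,-41,18],"angular": [0,0,0],"hand": -1},{"delta_pos": [-36,-41,18],"angular": [0,0,0],"hand": -1},{"delta_pos": [-36,-41,18],"angular": [0,0,0],"hand": -1},{"delta_pos": [-36,-41,18],"angular": [0,0,0],"hand": -1},{"delta_pos": [-36,-41,18],"angular": [0,0,0],"hand": -1},{"delta_pos": [-36,-41,18],"angular": [0,0,0],"hand": -1},{"delta_pos": [0,0,0],"angular": [0,0,0],"hand": -1}]}}

```text
time: 3.08
tcp_pos: [0.4931, -0.2641, 0.1222]
ee_rot: [0.184, 0.983, 0.001, 0.006]
contact_force: [0.1, 0.1, -0.2]
width: 1.003
```

```bash
python3 -c "
from go import *
go(.494,-.2605,.06,69.6)
c=bot.camera('top'); crop(c,440,280,50,'pics/tape1.png',6)
s=bot.camera('scene'); u,v=proj(s,[[.494,-.26,.04]])[0].astype(int); crop(s,u,v,60,'pics/tape1s.png',5)
"
```

```text
t 3.08 tcp [ 0.4931 -0.2641  0.1222] ydir 68.77 tilt [ 0.68 -0.01] w 1.003 F [ 0.1  0.1 -0.2]
delta mm [ 1.2  3.5 62.2] norm 62
rotvec deg [ 0.23  0.64 -0.83] qpos [-0.71  0.49  1.45  0.01  1.19 -1.91]
```

View pics/tape1s.png

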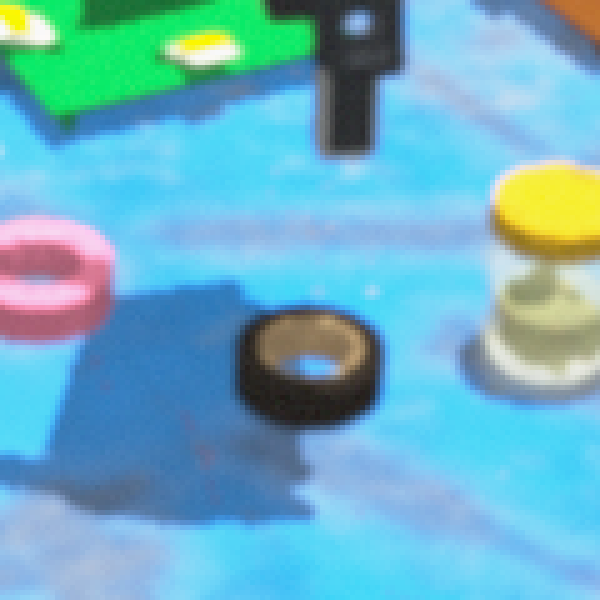

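The crop shows the black roll at (310,367), with the jar clear to its right at (550,280) and the gripper open above. I go down now.

>>> {"op": "arm_command", "data": {"rows": [{"delta_pos": [1.5,3.5,40],"angular": [0.2,0.6,0],"hand": -1},{"delta_pos": [0,0,40],"angular": [0,0,0],"hand": -1},{"delta_pos": [0,0,25],"angular": [0,0,0],"hand": -1},{"delta_pos": [0,0,0],"angular": [0,0,0],"hand": -1}]}}

```text
time: 3.68
tcp_pos: [0.494, -0.2531, 0.0204]
ee_rot: [0.181, 0.984, -0.001, 0.003]
contact_force: [0.3, -0.6, 0.1]
width: 0.999
```

```bash
python3 -c "
from go import *
go(.494,-.2605,-.002,69.6)"
```

```text
t 3.67 tcp [ 0.494  -0.2531  0.0204] ydir 69.2 tilt [ 0.34 -0.18] w 0.999 F [ 0.3 -0.6  0.1]
delta mm [-2.5 -6.9 22.5] norm 24
rotvec deg [-0.05  0.38 -0.4 ] qpos [-0.69  0.63  1.56  0.    0.95 -1.9 ]
```

>>> {"op": "arm_command", "data": {"rows": [{"delta_pos": [-2.5,-7,10],"angular": [0,0.4,0],"hand": -1},{"delta_pos": [0,0,6],"angular": [0,0,0],"hand": -1},{"delta_pos": [0,0,4],"angular": [0,0,0],"hand": -1},{"delta_pos": [0,0,0],"angular": [0,0,0],"hand": -1}]}}

```text
time: 4.18
tcp_pos: [0.4953, -0.2612, 0.0029]
ee_rot: [0.18, 0.984, -0.002, 0.002]
contact_force: [0.5, 0.1, -0.7]
width: 1.0
```

```bash
python3 -c "
from go import *
go(.494,-.2605,-.002,69.6)"
```

```text
t 4.17 tcp [ 0.4953 -0.2612  0.0029] ydir 69.27 tilt [ 0.2  -0.24] w 1.0 F [ 0.5  0.1 -0.7]
delta mm [1.4 0.2 4.9] norm 5
rotvec deg [-0.15  0.27 -0.33] qpos [-0.7   0.66  1.56 -0.    0.92 -1.9 ]
```

>>> {"op": "arm_command", "data": {"rows": [{"delta_pos": [1,0,3],"angular": [0,0,0],"hand": -1},{"delta_pos": [0,0,0],"angular": [0,0,0],"hand": 1},{"delta_pos": [0,0,0],"angular": [0,0,0],"hand": 1},{"delta_pos": [0,0,0],"angular": [0,0,0],"hand": 1},{"delta_pos": [0,0,0],"angular": [0,0,0],"hand": 1},{"delta_pos": [0,0,0],"angular": [0,0,0],"hand": 1}], "force": 30}}

```text
time: 4.92
tcp_pos: [0.4945, -0.261, 0.0005]
ee_rot: [0.18, 0.984, -0.002, 0.003]
contact_force: [-0.2, -0.3, 0.2]
width: 0.646
```

>>> {"op": "arm_command", "data": {"rows": [{"delta_pos": [0,0,-30],"angular": [0,0,0],"hand": 1},{"delta_pos": [0,0,-50],"angular": [0,0,0],"hand": 1},{"delta_pos": [0,0,-50],"angular": [0,0,0],"hand": 1},{"delta_pos": [0,0,0],"angular": [0,0,0],"hand": 1}]}}

```text
time: 5.42
tcp_pos: [0.4937, -0.2603, 0.1335]
ee_rot: [0.18, 0.984, -0.001, 0.002]
contact_force: [-0.8, 0.3, -0.7]
width: 0.644
```

```bash
python3 -c "
from go import *
go(.4925,.244,.14,2)
s=bot.camera('scene'); u,v=proj(s,[[.494,-.26,.08]])[0].astype(int); crop(s,u,v,70,'pics/tape2s.png',4)
"
```

```text
t 5.42 tcp [ 0.4937 -0.2603  0.1335] ydir 69.26 tilt [ 0.16 -0.2 ] w 0.644 F [-0.8  0.3 -0.7]
delta mm [179.7 471.1  -8.3] norm 504
rotvec deg [1.000e-02 2.700e-01 6.726e+01] qpos [-0.7   0.48  1.43 -0.    1.22 -1.91]
```

View pics/tape2s.png

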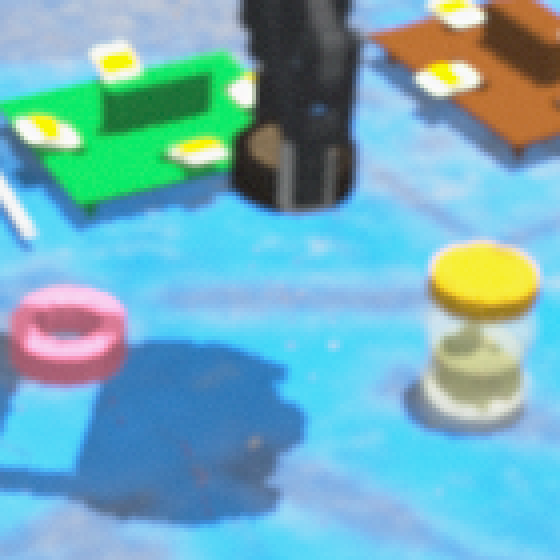

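The roll is in the jaws at (295,165) and the jar stands untouched at (485,340). I move to the case.

>>> {"op": "arm_command", "data": {"rows": [{"delta_pos": [21.5,56,0],"angular": [0,0,0],"hand": 1},{"delta_pos": [21.5,56,0],"angular": [0,0,0],"hand": 1},{"delta_pos": [21.5,56,0],"angular": [0,0,0],"hand": 1},{"delta_pos": [21.5,56,0],"angular": [0,0,0],"hand": 1},{"delta_pos": [21.5,56,0],"angular": [0,0,0],"hand": 1},{"delta_pos": [21.5,56,0],"angular": [0,0,0],"hand": 1},{"delta_pos": [21.5,56,0],"angular": [0,0,0],"hand": 1},{"delta_pos": [21.5,56,0],"angular": [0,0,0],"hand": 1}]}}

```text
time: 6.48
tcp_pos: [0.4869, 0.2316, 0.1199]
ee_rot: [0.184, 0.983, -0.001, -0.01]
contact_force: [1.0, -0.7, -0.4]
width: 0.645
```

>>> {"op": "arm_command", "data": {"rows": [{"delta_pos": [0,0,0],"angular": [0,0,10],"hand": 1},{"delta_pos": [0,0,0],"angular": [0,0,10],"hand": 1},{"delta_pos": [0,0,0],"angular": [0,0,10],"hand": 1},{"delta_pos": [0,0,0],"angular": [0,0,10],"hand": 1},{"delta_pos": [0,0,0],"angular": [0,0,10],"hand": 1},{"delta_pos": [0,0,0],"angular": [0,0,10],"hand": 1},{"delta_pos": [0,0,0],"angular": [0,0,7],"hand": 1},{"delta_pos": [0,0,0],"angular": [0,0,0],"hand": 1}]}}

```text
time: 7.48
tcp_pos: [0.4793, 0.2351, 0.1056]
ee_rot: [0.707, 0.707, -0.017, -0.015]
contact_force: [-0.2, 0.6, -0.6]
width: 0.642
```

```bash
python3 -c "
from go import *
go(.4925,.244,.07,2)"
```

```text
t 7.47 tcp [0.4793 0.2351 0.1056] ydir 0.06 tilt [-2.58 -0.2 ] w 0.642 F [-0.2  0.6 -0.6]
delta mm [ 9.  14.8 34.9] norm 39
rotvec deg [-2.59  0.15 -1.93] qpos [0.23 0.5  1.5  0.01 1.19 0.23]
```

>>> {"op": "arm_command", "data": {"rows": [{"delta_pos": [9,14,0],"angular": [-2.6,0,-2],"hand": 1},{"delta_pos": [0,0,0],"angular": [0,0,0],"hand": 1}]}}

```text
time: 7.72
tcp_pos: [0.4926, 0.2439, 0.1029]
ee_rot: [0.692, 0.722, -0.002, 0.0]
contact_force: [-0.2, -0.4, -0.5]
width: 0.642
```

```bash
python3 -c "
from go import *
go(.4925,.244,.07,2)"
```

```text
t 7.72 tcp [0.4926 0.2439 0.1029] ydir 2.39 tilt [-0.16 -0.2 ] w 0.642 F [-0.2 -0.4 -0.5]
delta mm [ 0.3 -0.  32.9] norm 33
rotvec deg [-0.17  0.2   0.39] qpos [ 0.25  0.51  1.49 -0.    1.15  0.2 ]
```

>>> {"op": "arm_command", "data": {"rows": [{"delta_pos": [0,0,35],"angular": [0,0,0],"hand": 1},{"delta_pos": [0,0,30],"angular": [0,0,0],"hand": 1},{"delta_pos": [0,0,20],"angular": [0,0,0],"hand": 1},{"delta_pos": [0,0,0],"angular": [0,0,0],"hand": 1}]}}

```text
time: 8.22
tcp_pos: [0.4903, 0.2424, 0.0144]
ee_rot: [0.691, 0.723, -0.005, -0.002]
contact_force: [-0.0, 0.4, -0.1]
width: 0.642
```

```bash
python3 -c "
from go import *
go(.4925,.244,.006,2)"
```

```text
t 8.22 tcp [0.4903 0.2424 0.0144] ydir 2.62 tilt [-0.51 -0.26] w 0.642 F [-0.   0.4 -0.1]
delta mm [1.5 2.4 8.3] norm 9
rotvec deg [-0.52  0.24  0.62] qpos [ 0.24  0.63  1.58 -0.    0.94  0.2 ]
```

>>> {"op": "arm_command", "data": {"rows": [{"delta_pos": [1,2,5],"angular": [-0.5,0,0],"hand": 1},{"delta_pos": [0,0,3],"angular": [0,0,0],"hand": 1},{"delta_pos": [0,0,0],"angular": [0,0,0],"hand": 1},{"delta_pos": [0,0,0],"angular": [0,0,0],"hand": -0.7},{"delta_pos": [0,0,0],"angular": [0,0,0],"hand": -0.7},{"delta_pos": [0,0,0],"angular": [0,0,0],"hand": -0.7}]}}

```text
time: 8.98
tcp_pos: [0.4933, 0.2437, 0.0085]
ee_rot: [0.69, 0.723, 0.0, 0.003]
contact_force: [0.5, 1.0, -0.1]
width: 0.849
```

>>> {"op": "arm_command", "data": {"rows": [{"delta_pos": [0,0,-30],"angular": [0,0,0],"hand": -0.7},{"delta_pos": [0,0,-50],"angular": [0,0,0],"hand": -0.7},{"delta_pos": [0,0,-50],"angular": [0,0,0],"hand": -0.7},{"delta_pos": [0,0,-20],"angular": [0,0,0],"hand": 0}]}}

```text
time: 9.48
tcp_pos: [0.492, 0.2439, 0.1616]
ee_rot: [0.69, 0.723, -0.001, 0.001]
contact_force: [0.1, 0.1, -0.7]
width: 0.651
```

```bash
python3 -c "
from go import *
go(.5675,-.0185,.14,85)
s=bot.camera('scene'); u,v=proj(s,[[.4925,.244,.04]])[0].astype(int); crop(s,u,v,60,'pics/case2s.png',5)
"
```

```text
t 9.47 tcp [0.492  0.2439 0.1616] ydir 2.66 tilt [ 0.   -0.24] w 0.651 F [ 0.1  0.1 -0.7]
delta mm [-265.6   63.2   22.7] norm 274
rotvec deg [ -0.18   0.19 -82.34] qpos [ 0.25  0.44  1.41 -0.    1.29  0.2 ]
```

View pics/case2s.png

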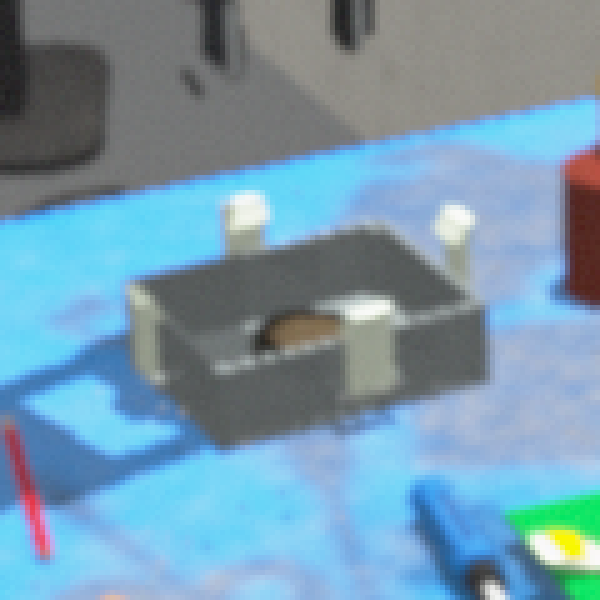

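The roll lies in the case, its rim showing at (300,330), and all clips are clear. Next is the lid.

>>> {"op": "arm_command", "data": {"rows": [{"delta_pos": [-53,12.6,0],"angular": [0,0,0],"hand": 0.2},{"delta_pos": [-53,12.6,0],"angular": [0,0,0],"hand": 0.2},{"delta_pos": [-53,12.6,0],"angular": [0,0,0],"hand": 0.2},{"delta_pos": [-53,12.6,0],"angular": [0,0,0],"hand": 0.2},{"delta_pos": [-53,12.6,0],"angular": [0,0,0],"hand": 0.2}]}}

```text
time: 10.15
tcp_pos: [0.569, -0.0216, 0.162]
ee_rot: [0.688, 0.726, -0.0, 0.001]
contact_force: [1.4, 0.2, 0.5]
width: 0.399
```

>>> {"op": "arm_command", "data": {"rows": [{"delta_pos": [0,0,0],"angular": [0,0,-10.3],"hand": 0.2},{"delta_pos": [0,0,0],"angular": [0,0,-10.3],"hand": 0.2},{"delta_pos": [0,0,0],"angular": [0,0,-10.3],"hand": 0.2},{"delta_pos": [0,0,0],"angular": [0,0,-10.3],"hand": 0.2},{"delta_pos": [0,0,0],"angular": [0,0,-10.3],"hand": 0.2},{"delta_pos": [0,0,0],"angular": [0,0,-10.3],"hand": 0.2},{"delta_pos": [0,0,0],"angular": [0,0,-10.3],"hand": 0.2},{"delta_pos": [0,0,0],"angular": [0,0,-10.3],"hand": 0.2}]}}

```text
time: 11.15
tcp_pos: [0.5676, -0.0262, 0.154]
ee_rot: [0.02, 1.0, -0.0, -0.004]
contact_force: [0.2, 0.3, 0.0]
width: 0.4
```

```bash
python3 -c "
from go import *
go(.5675,-.0185,.10,85.2)"
```

```text
t 11.15 tcp [ 0.5676 -0.0262  0.154 ] ydir 87.75 tilt [-0.48 -0.01] w 0.4 F [0.2 0.3 0. ]
delta mm [-0.1  7.7 54. ] norm 55
rotvec deg [-0.04 -0.48  2.55] qpos [-0.25  0.48  1.37 -0.    1.3  -1.78]
```

>>> {"op": "arm_command", "data": {"rows": [{"delta_pos": [0,7.7,30],"angular": [0,-0.5,2.5],"hand": 0.2},{"delta_pos": [0,0,40],"angular": [0,0,0],"hand": 0.2},{"delta_pos": [0,0,20],"angular": [0,0,0],"hand": 0.2},{"delta_pos": [0,0,0],"angular": [0,0,0],"hand": 0.2}]}}

```text
time: 11.65
tcp_pos: [0.5667, -0.0181, 0.059]
ee_rot: [0.041, 0.999, -0.0, -0.001]
contact_force: [0.2, 0.5, -0.5]
width: 0.4
```

```bash
python3 -c "
from go import *
go(.5675,-.0185,.022,85.2)
s=bot.camera('scene'); u,v=proj(s,[[.5675,-.0185,.04]])[0].astype(int); crop(s,u,v,60,'pics/lid2s.png',5)
"
```

```text
t 11.65 tcp [ 0.5667 -0.0181  0.059 ] ydir 85.31 tilt [-0.1  -0.01] w 0.4 F [ 0.2  0.5 -0.5]
delta mm [-0.9 -0.3 37. ] norm 37
rotvec deg [-0.02 -0.1   0.11] qpos [-0.24  0.59  1.49 -0.    1.07 -1.73]
```

View pics/lid2s.png

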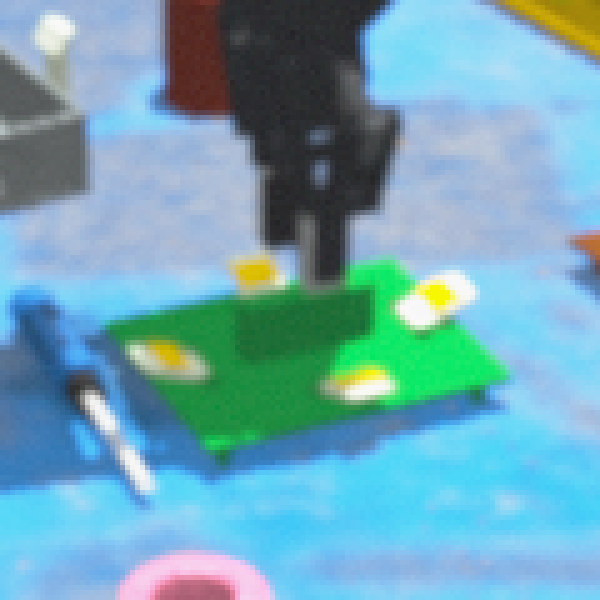

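The fingers straddle the green bar, with the tips at (325,285), and the driver is well clear at (90,380). I go down.

>>> {"op": "arm_command", "data": {"rows": [{"delta_pos": [-1,0,20],"angular": [0,0,0],"hand": 0.2},{"delta_pos": [0,0,12],"angular": [0,0,0],"hand": 0.2},{"delta_pos": [0,0,3],"angular": [0,0,0],"hand": 0.2},{"delta_pos": [0,0,0],"angular": [0,0,0],"hand": 0.2}]}}

```text
time: 12.2
tcp_pos: [0.57, -0.0188, 0.0271]
ee_rot: [0.041, 0.999, -0.001, 0.003]
contact_force: [-0.3, -0.7, -0.7]
width: 0.396
```

```bash
python3 -c "
from go import *
go(.5675,-.0185,.022,85.2)"
```

```text
t 12.2 tcp [ 0.57   -0.0188  0.0271] ydir 85.31 tilt [ 0.32 -0.11] w 0.396 F [-0.3 -0.7 -0.7]
delta mm [2.6 0.1 5.1] norm 6
rotvec deg [-0.08  0.33  0.12] qpos [-0.24  0.64  1.51 -0.    0.99 -1.73]
```

>>> {"op": "arm_command", "data": {"rows": [{"delta_pos": [2.5,0,4],"angular": [0,0.3,0],"hand": 0.2},{"delta_pos": [0,0,0],"angular": [0,0,0],"hand": 1},{"delta_pos": [0,0,0],"angular": [0,0,0],"hand": 1},{"delta_pos": [0,0,0],"angular": [0,0,0],"hand": 1},{"delta_pos": [0,0,0],"angular": [0,0,0],"hand": 1}], "force": 60}}

```text
time: 12.82
tcp_pos: [0.568, -0.0187, 0.0242]
ee_rot: [0.041, 0.999, -0.001, 0.001]
contact_force: [0.5, -0.4, -0.3]
width: 0.148
```

```bash
python3 -c "
from go import *
go(.5675,-.0185,.022,85.2)"
```

```text
t 12.82 tcp [ 0.568  -0.0187  0.0242] ydir 85.32 tilt [ 0.13 -0.11] w 0.148 F [ 0.5 -0.4 -0.3]
delta mm [0.5 0.1 2.2] norm 2
rotvec deg [-0.1   0.14  0.12] qpos [-0.24  0.64  1.52 -0.    0.98 -1.73]
```

>>> {"op": "arm_command", "data": {"rows": [{"delta_pos": [0,0,-30],"angular": [0,0,0],"hand": 1},{"delta_pos": [0,0,-40],"angular": [0,0,0],"hand": 1},{"delta_pos": [0,0,-40],"angular": [0,0,0],"hand": 1},{"delta_pos": [0,0,-10],"angular": [0,0,0],"hand": 1},{"delta_pos": [0,0,0],"angular": [0,0,0],"hand": 1}]}}

```text
time: 13.45
tcp_pos: [0.5662, -0.0183, 0.1445]
ee_rot: [0.041, 0.999, -0.0, -0.002]
contact_force: [0.5, 0.3, -2.6]
width: 0.152
```

```bash
python3 -c "
from go import *
go(.4925,.244,.14,92)
s=bot.camera('scene'); u,v=proj(s,[[.5675,-.0185,.12]])[0].astype(int); crop(s,u,v,60,'pics/lid3s.png',5)
"
```

```text
t 13.45 tcp [ 0.5662 -0.0183  0.1445] ydir 85.31 tilt [-0.25 -0.04] w 0.152 F [ 0.5  0.3 -2.6]
delta mm [ 94.9 255.4   4.6] norm 272
rotvec deg [-0.05 -0.25 -6.69] qpos [-0.24  0.49  1.39 -0.    1.27 -1.73]
```

View pics/lid3s.png

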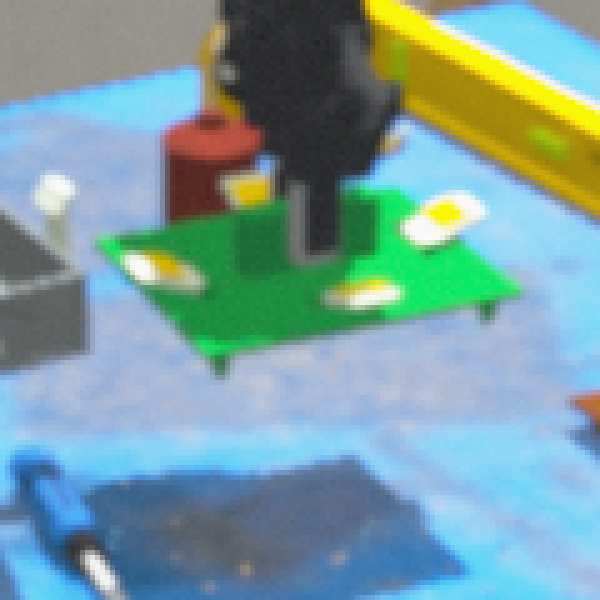

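The lid is held level at (310,270) and lifted clear of the driver. I carry it over the case.

>>> {"op": "arm_command", "data": {"rows": [{"delta_pos": [19,51,0],"angular": [0,0,0],"hand": 1},{"delta_pos": [19,51,0],"angular": [0,0,0],"hand": 1},{"delta_pos": [19,51,0],"angular": [0,0,0],"hand": 1},{"delta_pos": [19,51,0],"angular": [0,0,0],"hand": 1},{"delta_pos": [19,51,0],"angular": [0,0,0],"hand": 1},{"delta_pos": [0,0,0],"angular": [0,0,-6.5],"hand": 1},{"delta_pos": [0,0,0],"angular": [0,0,0],"hand": 1}]}}

```text
time: 14.38
tcp_pos: [0.4859, 0.2506, 0.1317]
ee_rot: [-0.016, 1.0, -0.001, -0.013]
contact_force: [0.9, -1.2, -1.0]
width: 0.148
```

```bash
python3 -c "
from go import *
go(.4925,.244,.12,92)"
```

```text
t 14.38 tcp [0.4859 0.2506 0.1317] ydir 91.79 tilt [-1.47 -0.17] w 0.148 F [ 0.9 -1.2 -1. ]
delta mm [-6.7 -6.8 11.5] norm 15
rotvec deg [-0.12 -1.47 -0.21] qpos [ 0.26  0.48  1.45  0.    1.24 -1.35]
```

>>> {"op": "arm_command", "data": {"rows": [{"delta_pos": [-6.5,-6.5,15],"angular": [-0.1,-1.5,0],"hand": 1},{"delta_pos": [0,0,0],"angular": [0,0,0],"hand": 1},{"delta_pos": [0,0,0],"angular": [0,0,0],"hand": 1}]}}

```text
time: 14.75
tcp_pos: [0.492, 0.243, 0.1143]
ee_rot: [-0.012, 1.0, -0.001, -0.002]
contact_force: [0.3, 0.4, -1.9]
width: 0.154
```

```bash
python3 - <<'E'
from go import *
from fit import *
go(.4925,.244,.12,92)
z=bot.sense()["tcp_pos"]; zt=z[2]-.0242+.018
for n in("top","scene"):
    c=bot.camera(n); np.savez(n+"1.npz",**c)
    print(n,fit(c,lidp(zt),[(.482,.503),(.234,.254),(-3,6)]))
    u,v=proj(c,[[.4925,.244,.06]])[0].astype(int)
    p=fit(c,lidp(zt),[(.482,.503),(.234,.254),(-3,6)])[0]
    L=case(.4925,.244,2.0)+[(rect(*p,.146,.118,zt),(255,255,255))]
    overlay(c,L,u,v,50,4,f"pics/l_{n}.png")
cv2.imwrite("pics/l4.png",np.hstack([cv2.imread(f"pics/l_{n}.png") for n in("top","scene")]))
E
```

```text
t 14.75 tcp [0.492  0.243  0.1143] ydir 91.36 tilt [-0.19 -0.07] w 0.154 F [ 0.3  0.4 -1.9]
delta mm [-0.5  1.  -5.7] norm 6
rotvec deg [-0.06 -0.19 -0.64] qpos [ 0.24  0.49  1.48 -0.    1.17 -1.35]
top (array([ 0.49359067,  0.23856513, -1.07927043]), np.float64(-114.66754913330078))
scene (array([0.49459088, 0.23995932, 1.7296195 ]), np.float64(-170.6461639404297))
```

View pics/l4.png

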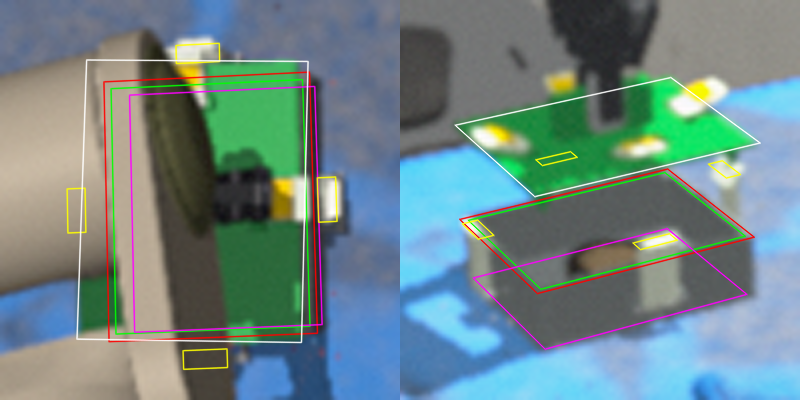

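```bash
python3 - <<'E'
from fit import *
c=dict(np.load("scene1.npz")); zt=.1143-.0242+.018
a=np.radians(1.36)
L=[(rect(.492,.243,1.4,.146,.118,zt),(255,255,255)),(rect(.492,.243,1.4,.146,.118,zt-.004),(255,0,0)),(rect(.4925,.244,2,.144,.116,.044),(0,0,255))]
u,v=proj(c,[[.4925,.244,.08]])[0].astype(int)
overlay(c,L,u,v,40,10,"pics/l5.png"); im=cv2.imread("pics/l5.png")[:600]; cv2.imwrite("pics/l5.png",im)
E
```

```text
(no output)
```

View pics/l5.png

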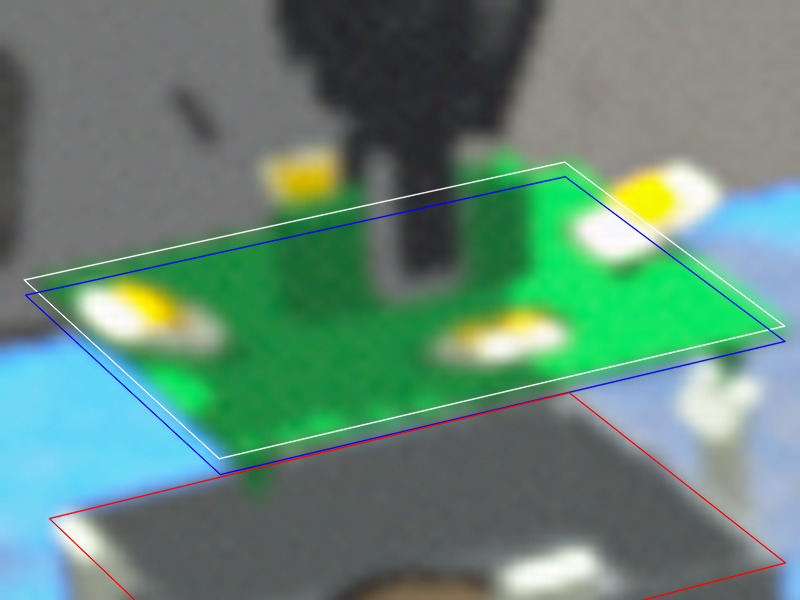

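```bash
cat > sil.py <<'E'
from ov import *
from scipy.optimize import least_squares
from scipy.ndimage import map_coordinates
def hull(c,p,lx,ly,z0,z1):
    q=proj(c,np.vstack([rect(*p,lx,ly,z0),rect(*p,lx,ly,z1)]))
    return cv2.convexHull(q.astype(np.float32)).reshape(-1,2).astype(float)
def silfit(c,ch,p0,lx,ly,z0,z1,R=3.5,its=6):
    """ch: float image high inside, low outside"""
    p=np.array(p0,float)
    for it in range(its):
        H=hull(c,p,lx,ly,z0,z1); ctr=H.mean(0); obs=[]
        for i in range(len(H)):
            a,b=H[i],H[(i+1)%len(H)]; L=np.linalg.norm(b-a)
            if L<8: continue
            n=np.array([b[1]-a[1],a[0]-b[0]])/L
            if n@(a-ctr)<0:n=-n
            for t in np.arange(.06,.95,1/L):
                s=np.arange(-R,R+.01,.25); q=(a+(b-a)*t)+s[:,None]*n
                v=map_coordinates(ch,[q[:,1],q[:,0]],order=1)
                g=-np.gradient(v); k=g.argmax()
                if g[k]*4<CT: continue
                w=np.clip(g,0,None)*(abs(s-s[k])<1.2); obs.append((a+(b-a)*t+n*(w@s/w.sum()),n))
        Q=np.array([o[0] for o in obs]);
        def res(pp):
            H=hull(c,pp,lx,ly,z0,z1); return np.array([cv2.pointPolygonTest(H.astype(np.float32),(float(x),float(y)),True) for x,y in Q])
        r=least_squares(res,p,loss="soft_l1",f_scale=.3,diff_step=1e-3,x_scale=[.001,.001,.3]); p=r.x
    rr=res(p); return p.round(5),len(Q),round(float(np.median(abs(rr))),3)
CT=12
def green(c):
    f=c["frame"].astype(float); return f[...,1]-np.maximum(f[...,0],f[...,2])
def notblue(c):
    f=c["frame"].astype(float); return -(f[...,2]-f[...,0])
E
python3 - <<'E'
from sil import *
t=dict(np.load("top0.npz")); s=dict(np.load("scene0.npz")); s1=dict(np.load("scene1.npz"))
for n,c in(("top",t),("scene",s)):
    print(n,"case",silfit(c,notblue(c),(.4927,.244,2),.144,.116,0,.044))
    print(n,"lid0",silfit(c,green(c),(.568,-.0185,-4.7),.146,.118,.014,.018))
zt=.1143-.0242+.018
for dz in(-.002,0,.002): print("lid1",dz,silfit(s1,green(s1),(.493,.242,1.5),.146,.118,zt-.004+dz,zt+dz))
E
```

```text
top case (array([0.49223, 0.24572, 1.59321]), 186, 0.252)
top lid0 (array([ 0.56724, -0.01898, -4.771  ]), 200, 0.162)
scene case (array([0.49489, 0.24959, 1.02663]), 163, 0.403)
scene lid0 (array([ 0.57015, -0.01536, -4.44675]), 164, 0.528)
lid1 -0.002 (array([0.49755, 0.25274, 3.35155]), 139, 0.471)
lid1 0 (array([0.49589, 0.24867, 3.34126]), 139, 0.488)
lid1 0.002 (array([0.49434, 0.24466, 3.55088]), 140, 0.519)
```

>>> {"op": "arm_command", "data": {"rows": [{"delta_pos": [-1,2,20],"angular": [0,-0.2,-0.5],"hand": 1},{"delta_pos": [0,0,12],"angular": [0,0,0],"hand": 1},{"delta_pos": [0,0,4],"angular": [0,0,0],"hand": 1},{"delta_pos": [0,0,0],"angular": [0,0,0],"hand": 1}]}}

```text
time: 15.35
tcp_pos: [0.4938, 0.2454, 0.079]
ee_rot: [-0.016, 1.0, -0.0, 0.002]
contact_force: [-0.9, 0.2, -2.0]
width: 0.148
```

```bash
python3 - <<'E'
from go import *
go(.493,.2448,.074,91.8)
c=bot.camera("scene")
u,v=proj(c,[[.4925,.244,.06]])[0].astype(int); crop(c,u,v,50,"pics/l6.png",6)
E
```

```text
t 15.35 tcp [0.4938 0.2454 0.079 ] ydir 91.82 tilt [ 0.18 -0.02] w 0.148 F [-0.9  0.2 -2. ]
delta mm [ 0.8 -0.5  5. ] norm 5
rotvec deg [-0.02  0.18  0.02] qpos [ 0.25  0.54  1.52 -0.    1.08 -1.36]
```

View pics/l6.png

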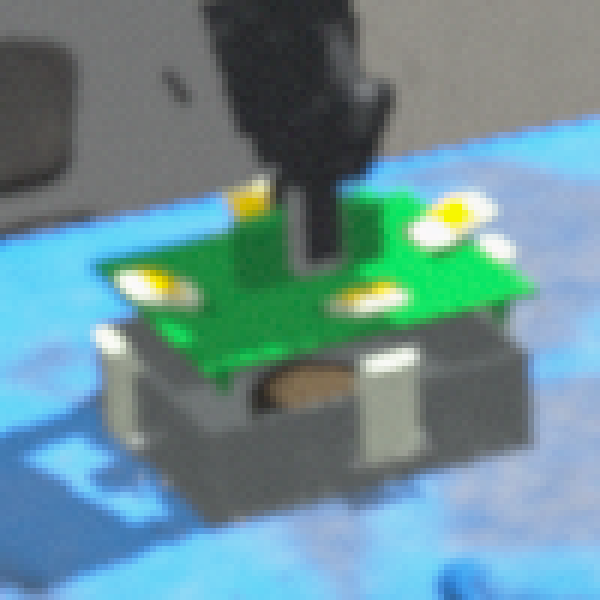

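```bash
python3 - <<'E'
from sil import *
import sil
cs=[bot.camera("scene")]
c=cs[0]; z=bot.sense()["tcp_pos"][2]; zt=z-.0242+.018; print(z)
for p0 in((.493,.245,1.8),(.496,.249,1.8)):
  for dz in(0,.002): print(silfit(c,green(c),p0,.146,.118,zt-.004+dz,zt+dz))
s=dict(np.load("scene0.npz"))
print(silfit(s,notblue(s),(.4927,.244,2),.144,.116,0,.044),silfit(s,green(s),(.568,-.0185,-4.7),.146,.118,.014,.018))
# image shifts: corners
def grn(c): return green(c)
u,v=proj(c,[[.4925,.244,.06]])[0].astype(int)
L=[(rect(.4938-.0007,.2454,1.8,.146,.118,zt),(255,255,255)),(rect(.4925,.2448,1.8,.144,.116,.044),(0,0,255)),(rect(.4925,.2448,1.8,.144,.116,.0),(0,0,255))]
overlay(c,L,u,v,50,6,"pics/l7.png")
E
```

```text
0.07931572003091565
(array([0.49647, 0.24887, 2.92625]), 141, 0.388)
(array([0.49516, 0.24509, 2.81989]), 141, 0.427)
(array([0.49666, 0.24893, 2.73984]), 141, 0.392)
(array([0.49509, 0.24505, 2.87803]), 141, 0.421)
(array([0.49489, 0.24959, 1.02663]), 163, 0.403) (array([ 0.57015, -0.01536, -4.44675]), 164, 0.528)
```

View pics/l7.png

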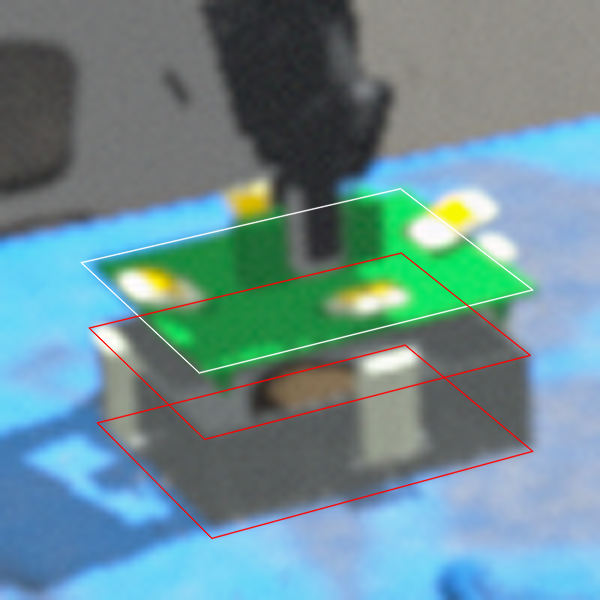

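>>> {"op": "arm_command", "data": {"rows": [{"delta_pos": [0,-1.5,4],"angular": [0,0.2,0],"hand": 1},{"delta_pos": [0,0,4],"angular": [0,0,0],"hand": 1},{"delta_pos": [0,0,0],"angular": [0,0,0],"hand": 1}]}}

```text
time: 15.82
tcp_pos: [0.4944, 0.2438, 0.0715]
ee_rot: [-0.016, 1.0, 0.0, 0.001]
contact_force: [0.4, -0.1, -2.5]
width: 0.15
```

```bash
python3 - <<'E'
from go import *
go(.4923,.2455,.068,91.8)
E
```

```text
t 15.82 tcp [0.4944 0.2438 0.0715] ydir 91.82 tilt [0.08 0.01] w 0.15 F [ 0.4 -0.1 -2.5]
delta mm [2.  1.8 3.5] norm 4
rotvec deg [0.   0.08 0.02] qpos [ 0.24  0.55  1.52 -0.    1.07 -1.36]
```

>>> {"op": "arm_command", "data": {"rows": [{"delta_pos": [2,1.5,0],"angular": [0,0,0],"hand": 1},{"delta_pos": [0,0,3],"angular": [0,0,0],"hand": 1},{"delta_pos": [0,0,0],"angular": [0,0,0],"hand": 1}]}}

```text
time: 16.2
tcp_pos: [0.4921, 0.2454, 0.0683]
ee_rot: [-0.016, 1.0, 0.0, 0.001]
contact_force: [-0.9, 0.2, -2.4]
width: 0.15
```

```bash
python3 - <<'E'
from go import *
go(.4923,.2455,.064,91.8)
E
```

```text
t 16.2 tcp [0.4921 0.2454 0.0683] ydir 91.82 tilt [0.08 0.01] w 0.15 F [-0.9  0.2 -2.4]
delta mm [-0.2  0.1  4.3] norm 4
rotvec deg [0.01 0.08 0.02] qpos [ 0.25  0.55  1.53 -0.    1.06 -1.36]
```

>>> {"op": "arm_command", "data": {"rows": [{"delta_pos": [0,0,2.5],"angular": [0,0,0],"hand": 1},{"delta_pos": [0,0,2],"angular": [0,0,0],"hand": 1}]}}

```text
time: 16.45
tcp_pos: [0.4923, 0.2455, 0.0637]
ee_rot: [-0.016, 1.0, 0.0, 0.001]
contact_force: [-0.6, -0.2, -1.8]
width: 0.149
```

>>> {"op": "arm_command", "data": {"rows": [{"delta_pos": [0,0,2],"angular": [0,0,0],"hand": 1},{"delta_pos": [0,0,0],"angular": [0,0,0],"hand": 1}]}}

```text
time: 16.7
tcp_pos: [0.4922, 0.2454, 0.0613]
ee_rot: [-0.016, 1.0, 0.0, 0.001]
contact_force: [-0.5, 0.3, -1.7]
width: 0.15
```

>>> {"op": "arm_command", "data": {"rows": [{"delta_pos": [0,0,2.5],"angular": [0,0,0],"hand": 1},{"delta_pos": [0,0,0],"angular": [0,0,0],"hand": 1}]}}

```text
time: 16.95
tcp_pos: [0.4922, 0.2454, 0.0586]
ee_rot: [-0.016, 1.0, 0.0, 0.001]
contact_force: [-0.4, -0.5, -1.8]
width: 0.148
```

>>> {"op": "arm_command", "data": {"rows": [{"delta_pos": [0,0,2.5],"angular": [0,0,0],"hand": 1},{"delta_pos": [0,0,0],"angular": [0,0,0],"hand": 1}]}}

```text
time: 17.2
tcp_pos: [0.4922, 0.2454, 0.056]
ee_rot: [-0.016, 1.0, 0.0, 0.001]
contact_force: [0.6, -0.1, -2.5]
width: 0.15
```

```bash
python3 - <<'E'
from go import *
go(.4923,.2455,.0542,91.8)
c=bot.camera("scene")
u,v=proj(c,[[.4925,.244,.06]])[0].astype(int); crop(c,u,v,50,"pics/l8.png",6)
E
```

```text
t 17.2 tcp [0.4922 0.2454 0.056 ] ydir 91.82 tilt [0.09 0.01] w 0.15 F [ 0.6 -0.1 -2.5]
delta mm [-0.1  0.1  1.8] norm 2
rotvec deg [0.   0.09 0.02] qpos [ 0.25  0.57  1.54 -0.    1.03 -1.36]
```

View pics/l8.png

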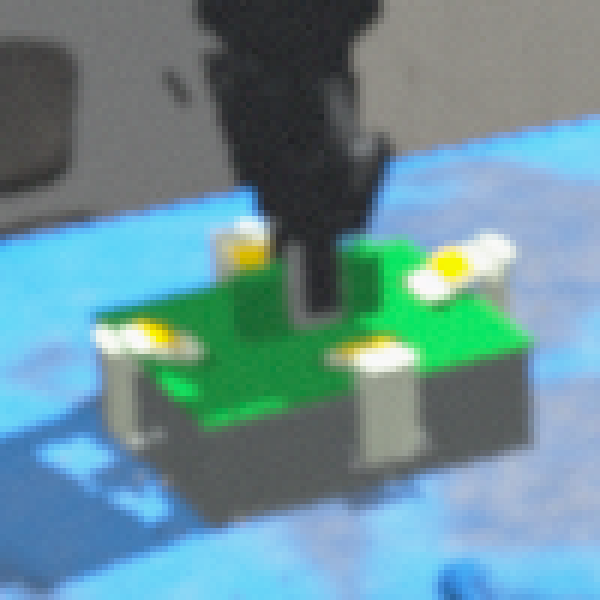

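The lugs are in and the lid sits just above the rim, its corners (205,425) and (530,340) over the case corners. I make the last 2 mm and release.

>>> {"op": "arm_command", "data": {"rows": [{"delta_pos": [0,0,1.8],"angular": [0,0,0],"hand": 1},{"delta_pos": [0,0,0],"angular": [0,0,0],"hand": 1}]}}

```text
time: 17.5
tcp_pos: [0.4924, 0.2455, 0.0543]
ee_rot: [-0.016, 1.0, 0.0, 0.001]
contact_force: [-0.6, 0.9, -2.1]
width: 0.148
```

>>> {"op": "arm_command", "data": {"rows": [{"delta_pos": [0,0,0],"angular": [0,0,0],"hand": 0.4},{"delta_pos": [0,0,0],"angular": [0,0,0],"hand": 0.4},{"delta_pos": [0,0,0],"angular": [0,0,0],"hand": 0.4},{"delta_pos": [0,0,-20],"angular": [0,0,0],"hand": 0.4},{"delta_pos": [0,0,-40],"angular": [0,0,0],"hand": 0.4},{"delta_pos": [0,0,-20],"angular": [0,0,0],"hand": 1},{"delta_pos": [0,0,0],"angular": [0,0,0],"hand": 1}]}}

```text
time: 18.38
tcp_pos: [0.4925, 0.2454, 0.137]
ee_rot: [-0.016, 1.0, 0.0, 0.002]
contact_force: [0.9, -0.7, -1.1]
width: -0.002
```

```bash
python3 - <<'E'
from go import *
go(.4923,.2455,.0542,91.8)
for n in("scene","top"):
    c=bot.camera(n); np.savez(n+"2.npz",**c)
    u,v=proj(c,[[.4925,.244,.07]])[0].astype(int); crop(c,u,v,50,f"pics/m_{n}.png",4)
cv2.imwrite("pics/m9.png",np.hstack([cv2.imread(f"pics/m_{n}.png") for n in("scene","top")]))
E
```

```text
t 18.38 tcp [0.4925 0.2454 0.137 ] ydir 91.82 tilt [0.18 0.03] w -0.002 F [ 0.9 -0.7 -1.1]
delta mm [ 0.5  0.  82.8] norm 83
rotvec deg [0.02 0.18 0.02] qpos [ 0.25  0.47  1.45 -0.    1.22 -1.36]
```

View pics/m9.png

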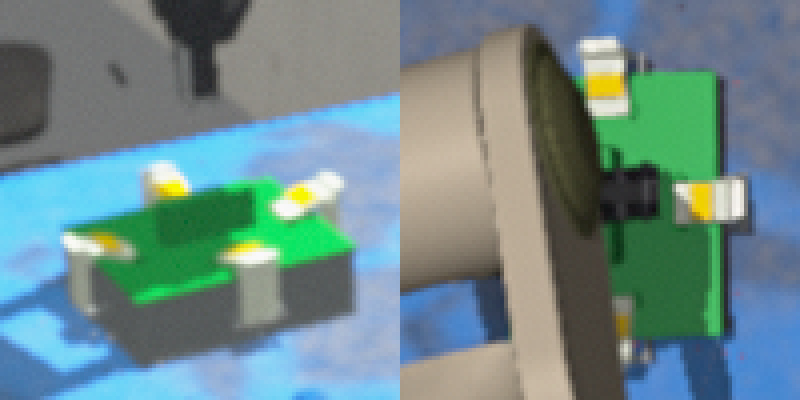

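The lid lies on the rim (scene plate corners (135,298) and (352,243)), and all four tabs stand up inside their clips. Now pad a, with the fingers shut.

```bash
python3 -c "
from go import *
go(.557,.2470,.075,91.8)"
```

```text
t 18.48 tcp [0.4918 0.2452 0.1353] ydir 91.81 tilt [-0.01 -0.02] w -0.002 F [-1.2 -0.9 -0.3]
delta mm [-65.2  -0.3  60.3] norm 89
rotvec deg [-0.02 -0.01  0.01] qpos [ 0.25  0.47  1.45 -0.    1.22 -1.36]
```

>>> {"op": "arm_command", "data": {"rows": [{"delta_pos": [-32,0,0],"angular": [0,0.2,0],"hand": 1},{"delta_pos": [-32,0,0],"angular": [0,0,0],"hand": 1},{"delta_pos": [0,0,30],"angular": [0,0,0],"hand": 1},{"delta_pos": [0,0,20],"angular": [0,0,0],"hand": 1},{"delta_pos": [0,0,0],"angular": [0,0,0],"hand": 1}]}}

```text
time: 19.1
tcp_pos: [0.555, 0.2465, 0.077]
ee_rot: [-0.016, 1.0, -0.001, -0.007]
contact_force: [-1.1, 0.0, 0.5]
width: 0.001
```

```bash
python3 -c "
from go import *
go(.557,.2470,.063,91.8)
c=bot.camera('scene')
u,v=proj(c,[[.52,.244,.07]])[0].astype(int); crop(c,u,v,50,'pics/pa0.png',6)
"
```

```text
t 19.1 tcp [0.555  0.2465 0.077 ] ydir 91.81 tilt [-0.79 -0.16] w 0.001 F [-1.1  0.   0.5]
delta mm [-2.3  0.4 14. ] norm 14
rotvec deg [-0.13 -0.8   0.  ] qpos [ 0.22  0.63  1.34  0.    1.19 -1.38]
```

View pics/pa0.png

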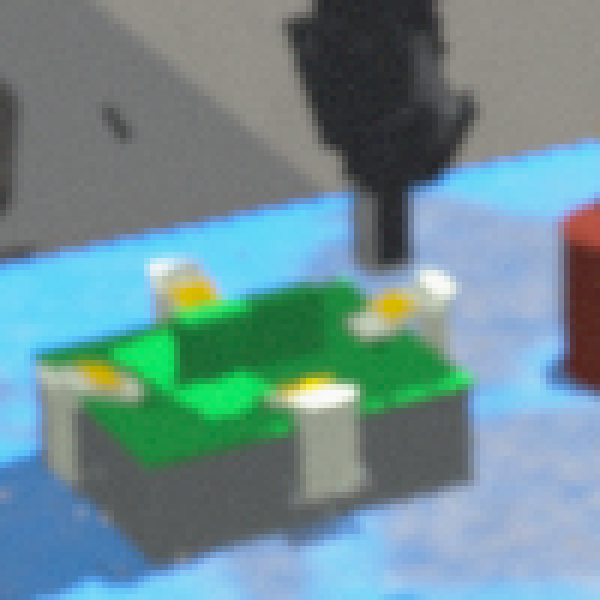

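The shut tips at (383,260) are right over pad a at (390,305). I press down in small steps.

>>> {"op": "arm_command", "data": {"rows": [{"delta_pos": [-2,0.5,10],"angular": [-0.1,-0.8,0],"hand": 1},{"delta_pos": [0,0,4],"angular": [0,0,0],"hand": 1},{"delta_pos": [0,0,0],"angular": [0,0,0],"hand": 1}]}}

```text
time: 19.52
tcp_pos: [0.5579, 0.2475, 0.0654]
ee_rot: [-0.016, 1.0, 0.0, 0.002]
contact_force: [0.0, -0.2, 0.2]
width: -0.001
```

>>> {"op": "arm_command", "data": {"rows": [{"delta_pos": [0,0,2.5],"angular": [0,0,0],"hand": 1},{"delta_pos": [0,0,2],"angular": [0,0,0],"hand": 1}]}}

```text
time: 19.77
tcp_pos: [0.5586, 0.2476, 0.0619]
ee_rot: [-0.016, 1.0, 0.0, 0.003]
contact_force: [1.2, -1.2, 1.0]
width: -0.004
```

```bash
python3 -c "
from go import *
go(.557,.2470,.055,91.8)"
```

```text
t 19.77 tcp [0.5586 0.2476 0.0619] ydir 91.82 tilt [0.38 0.05] w -0.004 F [ 1.2 -1.2  1. ]
delta mm [ 1.7 -0.6  6.9] norm 7
rotvec deg [0.04 0.38 0.02] qpos [ 0.22  0.64  1.36 -0.    1.13 -1.38]
```

>>> {"op": "arm_command", "data": {"rows": [{"delta_pos": [1.5,-0.5,2],"angular": [0,0.4,0],"hand": 1},{"delta_pos": [0,0,2],"angular": [0,0,0],"hand": 1}]}}

```text
time: 20.02
tcp_pos: [0.558, 0.2472, 0.059]
ee_rot: [-0.016, 1.0, 0.001, 0.001]
contact_force: [0.0, -0.7, 6.8]
width: -0.001
```

>>> {"op": "arm_command", "data": {"rows": [{"delta_pos": [0,0,2],"angular": [0,0,0],"hand": 1}]}}

```text
time: 20.15
tcp_pos: [0.5583, 0.2473, 0.0575]
ee_rot: [-0.016, 1.0, 0.001, 0.001]
contact_force: [0.5, -0.5, 2.3]
width: 0.0
```

>>> {"op": "arm_command", "data": {"rows": [{"delta_pos": [0,0,2],"angular": [0,0,0],"hand": 1}]}}

```text
time: 20.27
tcp_pos: [0.5582, 0.2473, 0.0553]
ee_rot: [-0.016, 1.0, 0.001, 0.001]
contact_force: [1.8, 0.1, 2.6]
width: 0.001
```

>>> {"op": "arm_command", "data": {"rows": [{"delta_pos": [0,0,1.5],"angular": [0,0,0],"hand": 1}]}}

```text
time: 20.4
tcp_pos: [0.5584, 0.2473, 0.0549]
ee_rot: [-0.016, 1.0, 0.001, 0.002]
contact_force: [-4.7, -1.7, 19.5]
width: -0.001
```

>>> {"op": "arm_command", "data": {"rows": [{"delta_pos": [0,0,1],"angular": [0,0,0],"hand": 1}]}}

```text
time: 20.52
tcp_pos: [0.5583, 0.2473, 0.055]
ee_rot: [-0.016, 1.0, 0.001, 0.002]
contact_force: [-3.5, -1.9, 12.3]
width: 0.001
```

>>> {"op": "arm_command", "data": {"rows": [{"delta_pos": [0,0,-20],"angular": [0,0,0],"hand": 1},{"delta_pos": [0,0,-40],"angular": [0,0,0],"hand": 1},{"delta_pos": [0,0,0],"angular": [0,0,0],"hand": 1}]}}

```text
time: 20.9
tcp_pos: [0.5572, 0.247, 0.1154]
ee_rot: [-0.016, 1.0, 0.0, 0.0]
contact_force: [0.4, 0.2, -1.0]
width: 0.001
```

```bash
python3 -c "
from go import *
go(.4904,.2960,.10,1.8)
c=bot.camera('scene')
u,v=proj(c,[[.52,.244,.07]])[0].astype(int); crop(c,u,v,50,'pics/pa1.png',6)
"
```

```text
t 20.9 tcp [0.5572 0.247  0.1154] ydir 91.83 tilt [0.04 0.05] w 0.001 F [ 0.4  0.2 -1. ]
delta mm [65.2 51.1 15.4] norm 84
rotvec deg [ 1.000e-02  6.000e-02 -8.997e+01] qpos [ 0.22  0.58  1.3   0.    1.26 -1.38]
```

View pics/pa1.png

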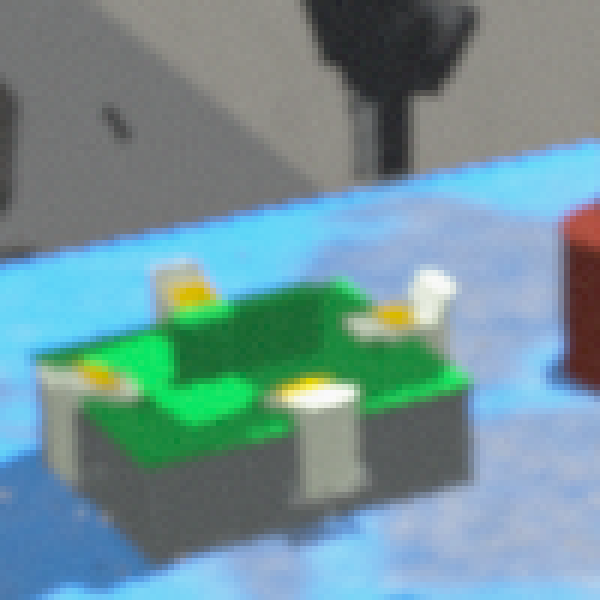

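Tab a is down: it lies flat at (375,320) with its tip under the clip at (432,290). Pad c is next, with the same tool orientation.

>>> {"op": "arm_command", "data": {"rows": [{"delta_pos": [44,0,0],"angular": [0,0,0],"hand": 1},{"delta_pos": [44,0,0],"angular": [0,0,0],"hand": 1},{"delta_pos": [42,0,0],"angular": [0,0,0],"hand": 1},{"delta_pos": [0,0,0],"angular": [0,0,0],"hand": 1}]}}

```text
time: 21.45
tcp_pos: [0.4195, 0.2413, 0.1085]
ee_rot: [-0.016, 1.0, -0.001, -0.007]
contact_force: [0.8, -0.2, 0.8]
width: -0.004
```

```bash
python3 -c "
from go import *
go(.427,.2430,.068,91.8)"
```

```text
t 21.45 tcp [0.4195 0.2413 0.1085] ydir 91.79 tilt [-0.77 -0.16] w -0.004 F [ 0.8 -0.2  0.8]
delta mm [-8.   1.5 40.4] norm 41
rotvec deg [-0.13 -0.78 -0.01] qpos [ 0.28  0.41  1.66  0.    1.09 -1.33]
```

>>> {"op": "arm_command", "data": {"rows": [{"delta_pos": [-8,1.5,10],"angular": [-0.1,-0.8,0],"hand": 1},{"delta_pos": [0,0,20],"angular": [0,0,0],"hand": 1},{"delta_pos": [0,0,0],"angular": [0,0,0],"hand": 1}]}}

```text
time: 21.82
tcp_pos: [0.4304, 0.2431, 0.075]
ee_rot: [-0.015, 1.0, -0.0, 0.001]
contact_force: [0.7, 0.5, -0.1]
width: 0.001
```

```bash
python3 -c "
from go import *
go(.427,.2430,.061,91.8)
c=bot.camera('scene')
u,v=proj(c,[[.46,.244,.07]])[0].astype(int); crop(c,u,v,50,'pics/pc0.png',6)
"
```

```text
t 21.82 tcp [0.4304 0.2431 0.075 ] ydir 91.74 tilt [ 0.06 -0.04] w 0.001 F [ 0.7  0.5 -0.1]
delta mm [ 3.4  0.1 14. ] norm 14
rotvec deg [-0.04  0.06 -0.06] qpos [ 0.27  0.47  1.68 -0.    0.99 -1.33]
```

View pics/pc0.png

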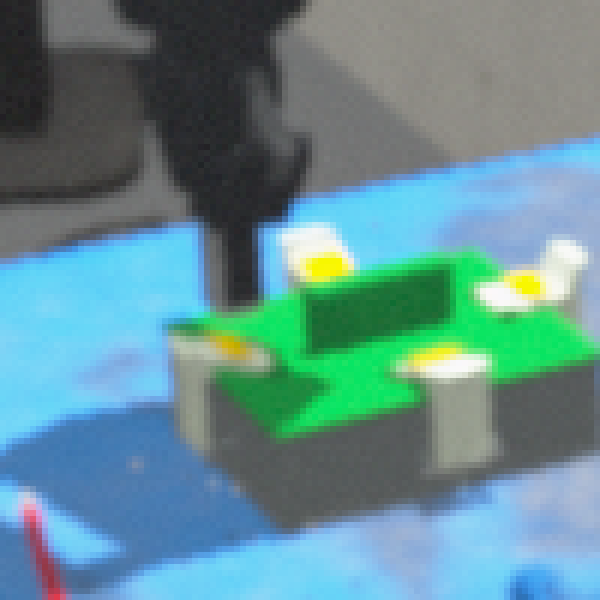

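The tips at (235,300) are above pad c at (230,345). I press.

>>> {"op": "arm_command", "data": {"rows": [{"delta_pos": [3.5,0,7],"angular": [0,0,0],"hand": 1},{"delta_pos": [0,0,4],"angular": [0,0,0],"hand": 1},{"delta_pos": [0,0,2],"angular": [0,0,0],"hand": 1}]}}

```text
time: 22.25
tcp_pos: [0.4284, 0.2432, 0.0626]
ee_rot: [-0.015, 1.0, 0.0, 0.002]
contact_force: [-2.2, -0.3, 2.2]
width: 0.001
```

>>> {"op": "arm_command", "data": {"rows": [{"delta_pos": [0,0,2],"angular": [0,0,0],"hand": 1}]}}

```text
time: 22.38
tcp_pos: [0.4283, 0.2433, 0.061]
ee_rot: [-0.015, 1.0, 0.0, 0.002]
contact_force: [-2.0, -0.9, 8.4]
width: -0.002
```

>>> {"op": "arm_command", "data": {"rows": [{"delta_pos": [0,0,2],"angular": [0,0,0],"hand": 1}]}}

```text
time: 22.5
tcp_pos: [0.4286, 0.2434, 0.0597]
ee_rot: [-0.015, 1.0, 0.0, 0.003]
contact_force: [-1.2, -0.1, 9.8]
width: 0.0
```

>>> {"op": "arm_command", "data": {"rows": [{"delta_pos": [0,0,2],"angular": [0,0,0],"hand": 1}]}}

```text
time: 22.62
tcp_pos: [0.429, 0.2436, 0.0583]
ee_rot: [-0.015, 1.0, 0.001, 0.004]
contact_force: [-1.2, 0.1, 3.8]
width: -0.001
```

>>> {"op": "arm_command", "data": {"rows": [{"delta_pos": [1,0,2],"angular": [0,0.3,0],"hand": 1}]}}

```text
time: 22.75
tcp_pos: [0.4283, 0.2436, 0.0566]
ee_rot: [-0.015, 1.0, 0.001, 0.002]
contact_force: [0.5, -0.2, 0.3]
width: 0.001
```

>>> {"op": "arm_command", "data": {"rows": [{"delta_pos": [0,0,2],"angular": [0,0,0],"hand": 1}]}}

```text
time: 22.88
tcp_pos: [0.4282, 0.2437, 0.0548]
ee_rot: [-0.015, 1.0, 0.001, 0.001]
contact_force: [-5.3, -1.7, 20.9]
width: -0.0
```

>>> {"op": "arm_command", "data": {"rows": [{"delta_pos": [0,0,1.2],"angular": [0,0,0],"hand": 1}]}}

```text
time: 23.0
tcp_pos: [0.4282, 0.2437, 0.0548]
ee_rot: [-0.015, 1.0, 0.001, 0.002]
contact_force: [-6.1, -2.5, 24.6]
width: 0.001
```

>>> {"op": "arm_command", "data": {"rows": [{"delta_pos": [0,0,-20],"angular": [0,0,0],"hand": 1},{"delta_pos": [0,0,-50],"angular": [0,0,0],"hand": 1},{"delta_pos": [-31,26,0],"angular": [0,0,0],"hand": 1},{"delta_pos": [-31,26,0],"angular": [0,0,0],"hand": 1},{"delta_pos": [0,0,0],"angular": [0,0,10],"hand": 1}]}}

```text
time: 23.62
tcp_pos: [0.4899, 0.2989, 0.1271]
ee_rot: [0.074, 0.997, 0.001, 0.002]
contact_force: [-1.2, 0.5, -0.1]
width: 0.002
```

>>> {"op": "arm_command", "data": {"rows": [{"delta_pos": [0,0,0],"angular": [0,0,10],"hand": 1},{"delta_pos": [0,0,0],"angular": [0,0,10],"hand": 1},{"delta_pos": [0,0,0],"angular": [0,0,10],"hand": 1},{"delta_pos": [0,0,0],"angular": [0,0,10],"hand": 1},{"delta_pos": [0,0,0],"angular": [0,0,10],"hand": 1},{"delta_pos": [0,0,0],"angular": [0,0,10],"hand": 1},{"delta_pos": [0,0,0],"angular": [0,0,10],"hand": 1},{"delta_pos": [0,0,0],"angular": [0,0,10],"hand": 1}]}}

```text
time: 24.62
tcp_pos: [0.489, 0.299, 0.1234]
ee_rot: [0.714, 0.7, -0.001, -0.001]
contact_force: [-0.4, 0.6, 0.6]
width: -0.001
```

```bash
python3 -c "
from go import *
go(.4904,.2960,.10,1.8)"
```

```text
t 24.62 tcp [0.489  0.299  0.1234] ydir -1.2 tilt [-0.11  0.01] w -0.001 F [-0.4  0.6  0.6]
delta mm [-3.   1.5 23.4] norm 24
rotvec deg [-0.11 -0.01 -3.  ] qpos [0.34 0.52 1.4  0.   1.23 0.36]
```

>>> {"op": "arm_command", "data": {"rows": [{"delta_pos": [-3,1.5,20],"angular": [0,0,-3],"hand": 1},{"delta_pos": [0,0,25],"angular": [0,0,0],"hand": 1},{"delta_pos": [0,0,0],"angular": [0,0,0],"hand": 1}]}}

```text
time: 25.0
tcp_pos: [0.4903, 0.2959, 0.0768]
ee_rot: [0.696, 0.718, -0.001, -0.001]
contact_force: [-0.3, 0.6, -0.2]
width: -0.002
```

```bash
python3 -c "
from go import *
go(.4904,.2960,.062,1.8)
c=bot.camera('scene')
u,v=proj(c,[[.49,.244,.07]])[0].astype(int); crop(c,u,v,50,'pics/pb0.png',6)
"
```

```text
t 25.0 tcp [0.4903 0.2959 0.0768] ydir 1.75 tilt [-0.14 -0.  ] w -0.002 F [-0.3  0.6 -0.2]
delta mm [ 0.1  0.2 14.8] norm 15
rotvec deg [-0.14 -0.   -0.05] qpos [0.34 0.57 1.45 0.   1.12 0.31]
```

View pics/pb0.png

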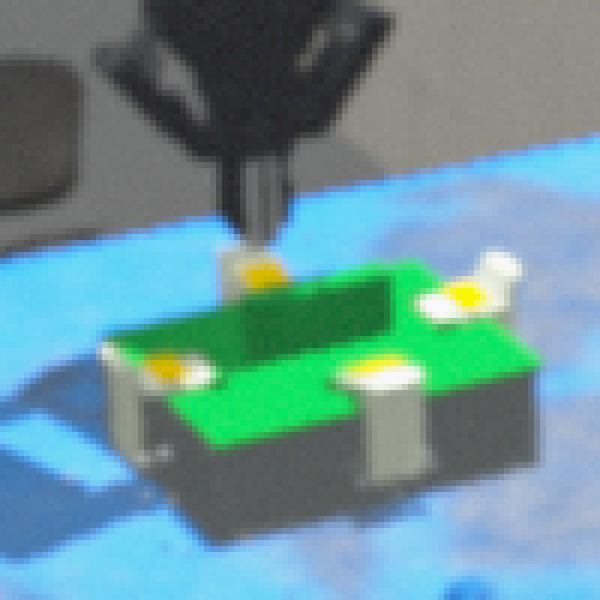

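Tabs a and c are held flat ((465,300) and (170,370)), and the tips at (258,240) stand over pad b. I press b.

>>> {"op": "arm_command", "data": {"rows": [{"delta_pos": [0,0,8],"angular": [0,0,0],"hand": 1},{"delta_pos": [0,0,4],"angular": [0,0,0],"hand": 1},{"delta_pos": [0,0,2],"angular": [0,0,0],"hand": 1}]}}

```text
time: 25.42
tcp_pos: [0.4919, 0.2966, 0.0651]
ee_rot: [0.696, 0.718, 0.002, 0.0]
contact_force: [-0.4, -0.5, -0.0]
width: -0.006
```

>>> {"op": "arm_command", "data": {"rows": [{"delta_pos": [0,0,2],"angular": [0,0,0],"hand": 1}]}}

```text
time: 25.55
tcp_pos: [0.4919, 0.2966, 0.0631]
ee_rot: [0.696, 0.718, 0.002, 0.0]
contact_force: [-0.6, 0.3, -0.2]
width: -0.002
```

>>> {"op": "arm_command", "data": {"rows": [{"delta_pos": [0,0,2],"angular": [0,0,0],"hand": 1}]}}

```text
time: 25.68
tcp_pos: [0.4921, 0.2969, 0.0613]
ee_rot: [0.696, 0.718, 0.002, 0.001]
contact_force: [0.3, 1.7, 2.0]
width: -0.002
```

>>> {"op": "arm_command", "data": {"rows": [{"delta_pos": [0,0,2],"angular": [0,0,0],"hand": 1}]}}

```text
time: 25.8
tcp_pos: [0.4923, 0.2971, 0.0596]
ee_rot: [0.696, 0.718, 0.003, 0.001]
contact_force: [-0.9, 1.7, 7.0]
width: 0.002
```

>>> {"op": "arm_command", "data": {"rows": [{"delta_pos": [-0.5,-1,2],"angular": [0,0,0],"hand": 1}]}}

```text
time: 25.92
tcp_pos: [0.492, 0.2972, 0.0582]
ee_rot: [0.696, 0.718, 0.004, 0.001]
contact_force: [0.1, 1.6, 3.6]
width: -0.003
```

>>> {"op": "arm_command", "data": {"rows": [{"delta_pos": [0,0,2],"angular": [0,0,0],"hand": 1}]}}

```text
time: 26.05
tcp_pos: [0.4921, 0.2973, 0.0564]
ee_rot: [0.696, 0.718, 0.004, 0.001]
contact_force: [-0.5, -0.1, 1.1]
width: 0.001
```

>>> {"op": "arm_command", "data": {"rows": [{"delta_pos": [0,0,2],"angular": [0,0,0],"hand": 1}]}}

```text
time: 26.18
tcp_pos: [0.4923, 0.2974, 0.0549]
ee_rot: [0.696, 0.718, 0.005, 0.001]
contact_force: [-5.4, -1.7, 19.0]
width: 0.0
```

>>> {"op": "arm_command", "data": {"rows": [{"delta_pos": [0,0,1.2],"angular": [0,0,0],"hand": 1}]}}

```text
time: 26.3
tcp_pos: [0.4923, 0.2974, 0.0549]
ee_rot: [0.696, 0.718, 0.005, 0.001]
contact_force: [-5.9, -1.6, 19.0]
width: 0.005
```

>>> {"op": "arm_command", "data": {"rows": [{"delta_pos": [0,0,-20],"angular": [0,0,0],"hand": 1},{"delta_pos": [0,0,-40],"angular": [0,0,0],"hand": 1},{"delta_pos": [-51,0,0],"angular": [0,0,0],"hand": 1},{"delta_pos": [-51,0,0],"angular": [0,0,0],"hand": 1},{"delta_pos": [0,0,0],"angular": [0,0,0],"hand": 1}]}}

```text
time: 26.92
tcp_pos: [0.4942, 0.1916, 0.1147]
ee_rot: [0.695, 0.719, 0.003, 0.001]
contact_force: [-0.7, 0.3, -0.4]
width: -0.006
```

```bash
python3 -c "
from go import *
go(.4936,.1940,.075,1.8)"
```

```text
t 26.93 tcp [0.4942 0.1916 0.1147] ydir 1.87 tilt [0.33 0.1 ] w -0.006 F [-0.7  0.3 -0.4]
delta mm [ 2.3 -0.8 39.7] norm 40
rotvec deg [ 0.33 -0.09  0.07] qpos [0.15 0.46 1.54 0.   1.14 0.11]
```

>>> {"op": "arm_command", "data": {"rows": [{"delta_pos": [2,-1,20],"angular": [0.3,0,0],"hand": 1},{"delta_pos": [0,0,18],"angular": [0,0,0],"hand": 1},{"delta_pos": [0,0,0],"angular": [0,0,0],"hand": 1}]}}

```text
time: 27.3
tcp_pos: [0.4929, 0.1945, 0.0753]
ee_rot: [0.696, 0.718, 0.0, -0.001]
contact_force: [0.7, -0.6, 0.6]
width: 0.005
```

```bash
python3 -c "
from go import *
go(.4936,.1940,.062,1.8)
c=bot.camera('scene')
u,v=proj(c,[[.49,.244,.07]])[0].astype(int); crop(c,u,v,50,'pics/pd0.png',6)
"
```

```text
t 27.3 tcp [0.4929 0.1945 0.0753] ydir 1.86 tilt [-0.05  0.07] w 0.005 F [ 0.7 -0.6  0.6]
delta mm [-0.5  0.6 13.3] norm 13
rotvec deg [-0.05 -0.07  0.06] qpos [0.15 0.52 1.58 0.   1.05 0.12]
```

View pics/pd0.png

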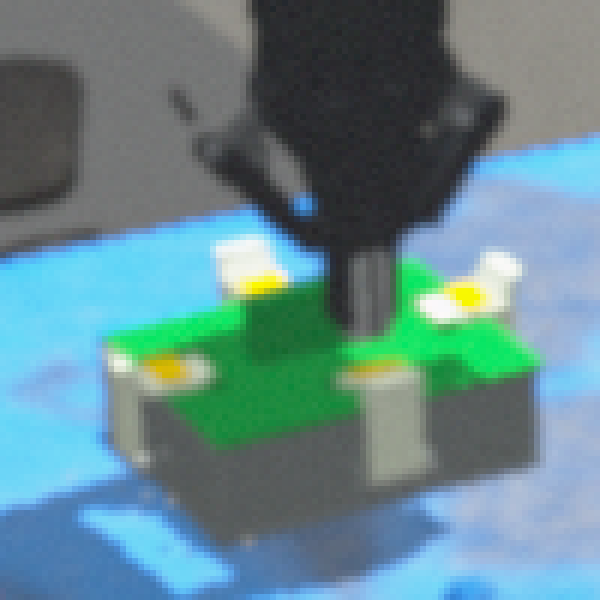

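Tabs a, b and c are flat, and the tips at (365,330) are over pad d. I press d.

>>> {"op": "arm_command", "data": {"rows": [{"delta_pos": [0,0.5,8],"angular": [0,0,0],"hand": 1},{"delta_pos": [0,0,4],"angular": [0,0,0],"hand": 1},{"delta_pos": [0,0,2],"angular": [0,0,0],"hand": 1}]}}

```text
time: 27.72
tcp_pos: [0.4945, 0.1952, 0.0624]
ee_rot: [0.695, 0.719, 0.002, 0.0]
contact_force: [-1.2, -1.7, 4.3]
width: 0.003
```

>>> {"op": "arm_command", "data": {"rows": [{"delta_pos": [0,0,2],"angular": [0,0,0],"hand": 1}]}}

```text
time: 27.85
tcp_pos: [0.4947, 0.1948, 0.061]
ee_rot: [0.695, 0.719, 0.001, 0.001]
contact_force: [-1.2, -3.8, 9.7]
width: 0.0
```

>>> {"op": "arm_command", "data": {"rows": [{"delta_pos": [0,0,2],"angular": [0,0,0],"hand": 1}]}}

```text
time: 27.98
tcp_pos: [0.495, 0.1945, 0.0599]
ee_rot: [0.695, 0.719, 0.002, 0.002]
contact_force: [-4.3, -3.0, 11.5]
width: -0.004
```

>>> {"op": "arm_command", "data": {"rows": [{"delta_pos": [0,0,2],"angular": [0,0,0],"hand": 1}]}}

```text
time: 28.1
tcp_pos: [0.4952, 0.1942, 0.0588]
ee_rot: [0.695, 0.719, 0.002, 0.002]
contact_force: [-2.2, -1.8, 7.3]
width: -0.004
```

>>> {"op": "arm_command", "data": {"rows": [{"delta_pos": [0,-0.5,2],"angular": [0,0,0],"hand": 1}]}}

```text
time: 28.22
tcp_pos: [0.4952, 0.194, 0.0575]
ee_rot: [0.695, 0.719, 0.002, 0.003]
contact_force: [0.4, -1.8, 3.0]
width: 0.002
```

>>> {"op": "arm_command", "data": {"rows": [{"delta_pos": [0,0,2],"angular": [0,0,0],"hand": 1}]}}

```text
time: 28.35
tcp_pos: [0.4953, 0.1941, 0.0555]
ee_rot: [0.695, 0.719, 0.003, 0.003]
contact_force: [-1.0, -1.9, 1.1]
width: 0.003
```

>>> {"op": "arm_command", "data": {"rows": [{"delta_pos": [0,0,2],"angular": [0,0,0],"hand": 1}]}}

```text
time: 28.48
tcp_pos: [0.4955, 0.194, 0.0547]
ee_rot: [0.695, 0.719, 0.003, 0.003]
contact_force: [-8.3, -3.9, 27.3]
width: -0.004
```

>>> {"op": "arm_command", "data": {"rows": [{"delta_pos": [0,0,1.2],"angular": [0,0,0],"hand": 1}]}}

```text
time: 28.6
tcp_pos: [0.4954, 0.194, 0.0549]
ee_rot: [0.695, 0.719, 0.003, 0.004]
contact_force: [-5.9, -2.2, 19.0]
width: 0.003
```

>>> {"op": "arm_command", "data": {"rows": [{"delta_pos": [0,0,-20],"angular": [0,0,0],"hand": 1},{"delta_pos": [0,0,-50],"angular": [0,0,0],"hand": 1},{"delta_pos": [0,0,-50],"angular": [0,0,0],"hand": 1},{"delta_pos": [-50,0,0],"angular": [0,0,0],"hand": 1},{"delta_pos": [-50,0,0],"angular": [0,0,0],"hand": 1},{"delta_pos": [-50,0,0],"angular": [0,0,0],"hand": 1},{"delta_pos": [-50,0,0],"angular": [0,0,0],"hand": 1},{"delta_pos": [0,0,0],"angular": [0,0,0],"hand": 1}]}}

```text
time: 29.6
tcp_pos: [0.5014, -0.0106, 0.1777]
ee_rot: [0.694, 0.72, 0.003, 0.003]
contact_force: [-0.3, 0.3, 0.2]
width: -0.0
```

```bash
python3 - <<'E'
from go import *
for n in("scene","top"):
    c=bot.camera(n); np.savez(n+"3.npz",**c); cv2.imwrite(f"pics/{n}_f.png",c["frame"][:,:,::-1])
    u,v=proj(c,[[.4925,.244,.05]])[0].astype(int); crop(c,u,v,40,f"pics/m_{n}.png",5)
    P=cloud(c)
    a=np.radians(1.8)
    for k,(ox,oy) in dict(a=(.068,0),b=(0,.054),c=(-.068,0),d=(0,-.054),a_tip=(.075,0)).items():
        x=.492+ox*np.cos(a)-oy*np.sin(a); y=.245+ox*np.sin(a)+oy*np.cos(a)
        m=(np.hypot(P[...,0]-x,P[...,1]-y)<.006)&(P[...,2]>.03); print(n,k,m.sum(),np.median(P[m][:,2]).round(4) if m.any() else None)
cv2.imwrite("pics/fin.png",np.hstack([cv2.imread(f"pics/m_{n}.png") for n in("scene","top")]))
E
```

```text
scene a 10 0.0542
scene b 7 0.0575
scene c 23 0.0532
scene d 9 0.0542
scene a_tip 6 0.0564
top a 24 0.0548
top b 22 0.0553
top c 27 0.0561
top d 24 0.0553
top a_tip 25 0.0549
```

View pics/fin.png

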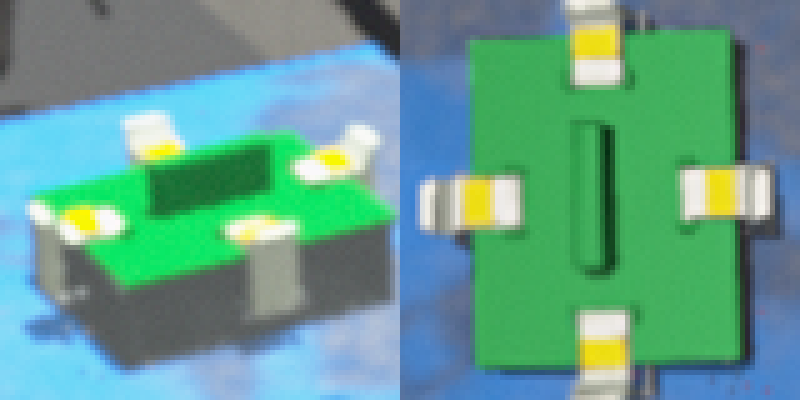

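View pics/top_f.png

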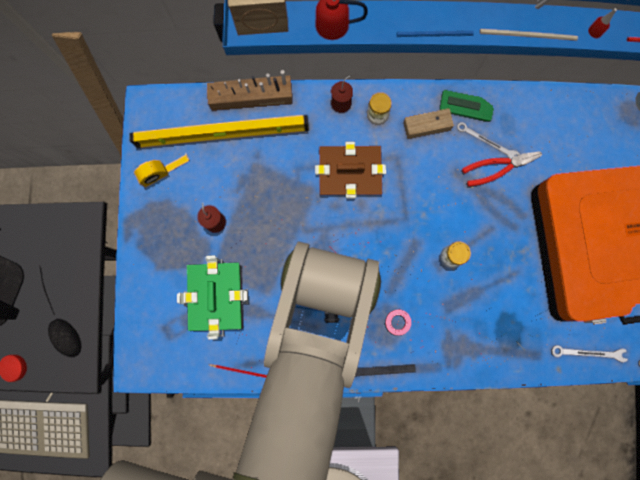

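All four tabs are flat, with the pads at 55–56 mm in the top depth map. The tin (210,219), jar (457,254) and pink roll are where they were, and the gripper touches nothing. I hand in after checking the driver in the scene view.

```bash
python3 - <<'E'
from h import *
a=dict(np.load("scene0.npz")); b=dict(np.load("scene3.npz"))
cv2.imwrite("pics/drv.png",np.hstack([cv2.resize(x["frame"][180:300,200:440,::-1],None,fx=1.65,fy=3) for x in(a,b)]))
E
```

```text
(no output)
```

View pics/drv.png

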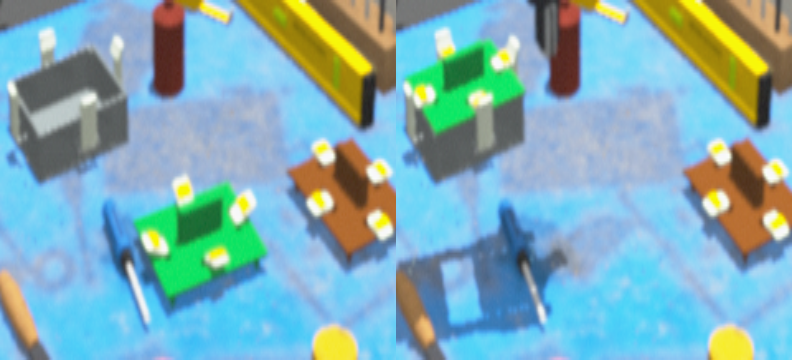

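The driver is in the same place before and after ((115,215) left, (510,215) right), and the tin has not moved.

```bash
python3 -c "
from bench import bot
print(bot.hand_in())"
```

```text
the job is handed in; nothing more can be done
None
```

The job is done and handed in at about 30 s of the 72 s. The black roll of tape is in the grey case, the green lid lies flat on it, and all four tabs are snapped down. I pressed them in the order a, c, b, d.

- **Tabs:** Each press met about 7–12 N, then dropped as the tab snapped. I pushed on to the flat stop at 55 mm, where the tool read 19–27 N vertically, above the suggested 10–14 N.
- **Stayed down:** With the arm away, the top camera's depth puts all four pads at 55–56 mm, and both pictures show the tab tips under their clips.
- **Bystanders:** The jar, tin and screwdriver look unmoved in before-and-after pictures, judged by eye.
- **Disagreements:** My scene-camera outline fits sat about 3–4 mm off the top-camera ones. I aligned the lid from the top camera and the arm's own readings, with a small correction from how the lid sat against the case in the scene picture. It then went in without resistance. In the final check the scene camera also gave 57.5 mm for pad b, from only 7 pixels. I trusted the top camera's 55.3 mm and the picture of that tab.

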